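# Blot a gel comb and pack it with its spatula

## Robot

A 6-joint arm with a two-finger parallel gripper is mounted at the origin on the work surface. World frame = base frame: x ahead of the robot, y to its left, z up, the work surface at z = 0. Lengths are in m, angles in rad, forces in N, time in s.
With the tool pointing down it reaches from about 0.375 to 0.9 m from the base axis. Payload 3.1 kg.
Tool frame: the origin (TCP) lies at the very end of the fingers, on their centre line; the grasp point (between the pads) lies 19 mm behind it; z points along the fingers, y is the line along which they close (so a half turn about z gives the same grasp; the last joint's range is limited). The gripper opens to 85 mm and grips with 20 to 120 N. Pads are 22 mm wide; open, the fingers measure 114 mm over their backs; the gripper's body (76 mm by 85 mm) begins 54 mm behind the grasp point. The pads swing forward as they close: fully open they stand 13 mm farther back than shut.
Start: joints at [-1.383, 0.527, 1.433, -0, 1.181, -0.178], TCP at [0.224, -0.583, 0.231] pointing down, gripper open.
Joint ranges: [-3.08, 3.08], [-0.75, 2.2], [0.22, 2.44], [-1.43, 4.57], [0, 2.65], [-2.85, 2.85]. Speed limits (rad/s): [2.79, 2.79, 3.14, 3.14, 3.14, 3.14].

## Interface

Orientations are given as a unit quaternion [x, y, z, w].
In Python, from station import manip, vision gives the robot as it stands.
- The arm moves only by the tool drive_tool, never from a script. Its argument "deltas" is a list that holds one entry, the list of rows, each a list of 4 numbers: the shift along the tool's x, y, z in mm, then the turn about the tool's z in rad. A call has 1 to 5 rows; each row is the pose to reach, as a shift and turn from the pose commanded when the call began, along the tool's axes at that moment; what a row does not reach only later rows make up. A row lasts 1/12 s, in which the tool goes at most 41.7 mm and 7.16 degrees, less where a joint would pass 70% of its speed; a pose out of reach is approached as far as the arm can. A call with a gripper value outside its range is refused whole. "jaw" is the finger opening in mm, from 0 to 85.4, set as the call begins (left out, the last holds). The fingers move at their own pace and stop on an object; "force" is the grip in N (left out, the last holds). Time passes only in rows, so rows that repeat a pose let the fingers close. It gives the time, the measured TCP pose, the force, the opening and the grip force at its end, in the units of the state.
- manip.sense(): the state, without advancing time (a new reading comes with each control period).
- vision.snapshot(name): name is "side" or "top" or "wrist"; returns the picture (384x512x3 uint8, red, green, blue); there is no depth.
- vision.camera_model(name): a dict with "camera_matrix" (3x3 intrinsics, pixels), "rvec" (rotation vector, rad) and "tvec" (3), from world to camera coordinates, as OpenCV has them. Camera axes: x right, y down, z forward; pixel columns grow to the right and rows downward; lengths in m; the calibration is good to about 2 mm. The wrist camera is an equidistant fisheye: a pixel r from the principal point sees the ray r / f radians off the axis. A picture is of the moment at which its call begins: read the wrist's pose just before it. camera_model takes no time and is no camera call; for the wrist camera it gives the pose at the moment of the call.
- manip.sign_off(): hands the job in; it is judged then, once.
The state is a dict: "t": time; "q": joint angles; "qd": joint speeds; "tau": joint torques, N m; "tcp_pos": TCP position; "tool_rot": TCP orientation; "force": force on the tool from outside, world axes, zero at the start; "ft_torque": the same for the moment, N m; "finger_gap": opening from 0.0 (shut) to 1.0 (fully open); "gripper_force": force on a finger pad.
Only numpy, scipy, OpenCV 4.12 (cv2) and the standard library are available. Lean on these libraries where they do the work, as an engineer would, in place of code of your own. Each camera call takes 0.05 s, during which the arm holds its last target. There are 200 camera calls.

## Task

The gel kit is to be put away: take the longer of the two combs out of the drying rack and lay it down flat on the blue blotting pad, letting go of it there; then pick it up again and lay it flat, fully down, in the comb's compartment of the grey tray, on its painted outline. Lay the loose gel spatula flat and fully down in the other compartment of the tray, blade at the wide end. Leave the short comb in the rack and do not shift the other things on the bench.

Things in the scene. Friction and masses are not known exactly. Their poses are not given: they have to be found in the camera images.
- comb: the long gel comb, white plastic, 10 mm thick, 52 mm from tooth tips to back: back bar 110 mm long, 22 mm high; 5 teeth 14 mm wide, 30 mm long, at 18 mm pitch (86 mm over all). Starts standing in the rack, teeth down. Origin: middle of the tooth tips; x across the thickness, y along the bar, z from teeth to back (up at the start). About 55 g
- comb_mid (a point): middle of the long comb: 26 mm from the tooth tips along its z, 26 mm from the back, half way through the thickness
- short_comb: the short gel comb, same plastic and section (10 mm thick, 52 mm high), back bar only 76 mm long, 3 teeth; stands in the other slot of the rack and must stay there. Origin and axes as for the long comb
- rack: dark steel drying rack, fixed: base 140 x 110 x 6 mm, two slots 13 mm wide along its y at x = -40 and +40 mm, between cheeks whose tops are 30 mm above the bench; a comb stands in each (tooth tips 6 mm, back edge 58 mm above the bench). Which comb is in which slot varies. Origin: underside centre; z up
- pad: blue blotting pad, fixed: 120 (x) x 140 (y) x 3 mm, flat on the bench. Origin: underside centre; z up
- tray: grey plastic storage tray with a black floor, fixed: 176 (x) x 194 (y) mm, floor 6 mm above the bench, raised blocks 10 mm above that floor outlining two compartments (the outlines of comb and spatula painted grey on the floor), both long in y, with finger gaps in their long sides. Origin: underside centre; z up
- comb_pocket (a point): centre of the comb compartment on its floor, axes as the tray. 56 mm in x: part for the back bar (114 mm in y) on the -x side, narrower part for the teeth (92 mm in y) on the +x side, so the comb enters only with teeth towards the tray's +x; 2 mm play all round. Finger gaps 60 mm long in y in both long sides, centred here, open out to the tray's -x edge and to the spatula's gap on +x
- spatula_pocket (a point): centre of the spatula compartment, on its floor (6 mm above the bench), axes as the tray; lies 87 mm to the tray's +x of comb_pocket. 155 mm long in y; the +y end is 49 mm wide for the blade, the -y end 21 mm wide for the handle; no walls beside it from y = -35 to +30 mm (finger room)
- spatula: gel spatula, white plastic, 150 mm long, lying flat on the bench: blade 44 wide x 60 long x 5 mm thick (y = +15 to +75 mm), handle 16 wide x 90 long x 14 mm thick (y = -75 to +15 mm). Origin: underside, middle of the length, close to the balance point; y towards the blade, z up. About 45 g
- bottle: white reagent bottle, 60 mm across, 120 mm tall, standing, leave alone; origin underside centre
- beaker: glass beaker, 72 mm across, 90 mm tall, standing, leave alone; origin underside centre
- cap: white bottle cap lying on the bench, 36 mm across, 14 mm high, leave alone; origin underside centre
- timer: white bench timer 65 x 65 x 18 mm, leave alone; origin underside centre
There are look-alikes about, which are no part of the job. Leave any turquoise look-alike of the spatula alone. What is shaped like the comb but purple is not meant.

How it is judged:
By the outcome, as a careful person would: the job done as asked, in the order asked, and still so for the second after the job is handed in, with the robot touching nothing.
It also fails if it takes over 72 s, if anything falls off the work surface, if the arm or the gripper's body presses on something with over 40 N, if the wrist force passes 120 N, or if a joint passes its speed limit or range.

## Working session

There is one attempt and no reset: what is moved stays moved. The work goes in short steps, Python scripts to look and compute and a tool call to move; the robot and the scene stay as the last step left them, time stands still between calls to the robot, and variables do not carry over. Pictures are saved under pics/ and viewed, at most 10 in all, crops included, and the job is handed in when it is done.

Besides the shell and the picture viewer there is one more tool, called after "Emit:" as a command line: name --argument value ..., lists and objects as JSON in quotes. drive_tool: Moves the arm, as the interface text tells. Its arguments: {"type":"object","properties":{"deltas":{"type":"array"},"jaw":{"type":"number"},"force":{"type":"number"}},"required":["deltas"]}

```bash
mkdir -p pics; ls; cat > h.py <<'E'
import numpy as np, cv2
from station import manip, vision
E
python3 - <<'E'
from h import *
s=manip.sense(); print(s['t'],s['tcp_pos'],s['tool_rot'])
a=vision.snapshot("top"); b=vision.snapshot("side"); 
for n in("top","side","wrist"):
    m=vision.camera_model(n); print(n,{k:np.round(v,4).tolist() if not isinstance(v,str) else v for k,v in m.items()})
w=vision.snapshot("wrist")
for n,i in(("top",a),("side",b),("wrist",w)): cv2.imwrite(f"pics/{n}0.png",i[...,::-1])
cv2.imwrite("pics/top0x.png",cv2.resize(a[...,::-1],(800,600),interpolation=cv2.INTER_CUBIC))
cv2.imwrite("pics/side0x.png",cv2.resize(b[...,::-1],(800,600),interpolation=cv2.INTER_CUBIC))
E
```

```text
pics
0.0 [ 0.22402978 -0.58270229  0.23035515] [ 9.83232705e-01  1.82352130e-01  2.22926300e-06 -1.07194986e-03]
top {'camera_matrix': [[358.5407, 0.0, 254.7516], [0.0, 358.5407, 193.4031], [0.0, 0.0, 1.0]], 'rvec': [2.1809, -2.0229, 0.2234], 'tvec': [-0.0781, 0.4871, 0.9029]}
side {'camera_matrix': [[359.9697, 0.0, 253.3739], [0.0, 359.9697, 196.3746], [0.0, 0.0, 1.0]], 'rvec': [2.1324, -0.153, 0.0774], 'tvec': [-0.4989, 0.0559, 0.9869]}
wrist {'camera_matrix': [[297.3186, 0.0, 258.0894], [0.0, 297.3186, 188.4657], [0.0, 0.0, 1.0]], 'rvec': [-2.3678, 1.6256, 0.2587], 'tvec': [-0.6241, -0.041, 0.3813]}
```

View pics/top0x.png

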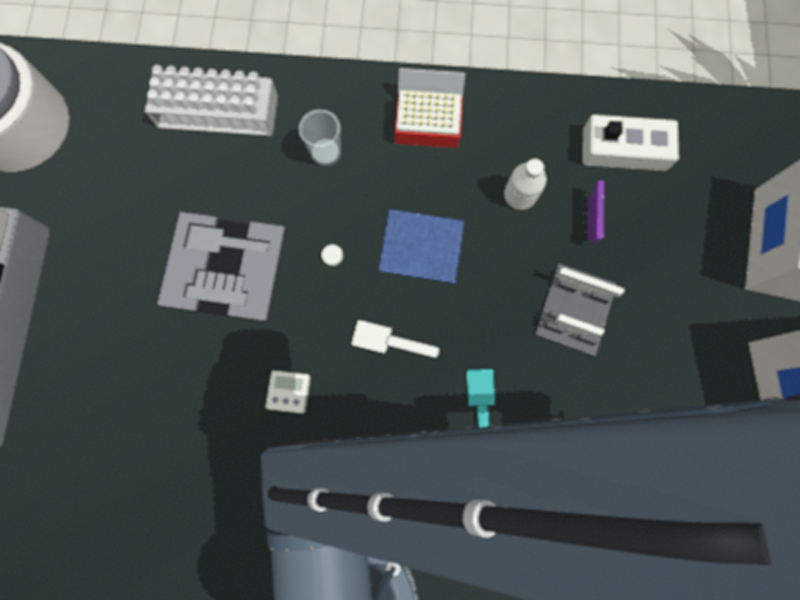

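View pics/side0x.png

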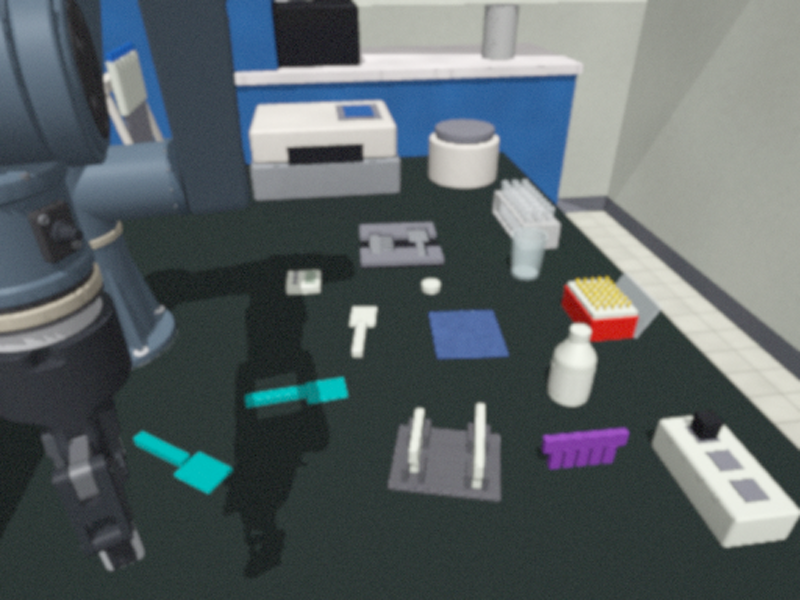

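Top view (800x600 px): long comb in the far slot, bar (560,270)–(622,292). Short comb (558,318)–(603,333). Pad centre (422,246), tray centre (222,266) with comb outline at (218,290) and teeth pointing up. Spatula blade (371,337), handle end (437,351). The purple comb, turquoise spatulas, bottle, beaker, cap (332,254) and timer are to be left alone. The side view agrees: long comb at (480,445), short comb at (416,440).

```bash
cat > h.py <<'E'
import numpy as np, cv2
from station import manip, vision
def ray(m,uv):
    K=m['camera_matrix']; K=np.array(K); R=cv2.Rodrigues(np.array(m['rvec'],float))[0]; t=np.array(m['tvec'],float).ravel()
    uv=np.atleast_2d(np.array(uv,float)); x=(uv-[K[0,2],K[1,2]])/K[0,0]
    if m.get('_fish'):
        th=np.linalg.norm(x,axis=1,keepdims=True); d=np.hstack([x/np.maximum(th,1e-9)*np.sin(th),np.cos(th)])
    else: d=np.hstack([x,np.ones((len(x),1))])
    d/=np.linalg.norm(d,axis=1,keepdims=True)
    return -R.T@t, d@R
def cam(n):
    m=dict(vision.camera_model(n)); m['_fish']=(n=='wrist'); return m
def plane(m,uv,z):
    c,d=ray(m,uv); return c+d*((z-c[2])/d[:,2])[:,None]
def proj(m,P):
    R=cv2.Rodrigues(np.array(m['rvec'],float))[0]; p=np.atleast_2d(P)@R.T+np.array(m['tvec'],float).ravel(); K=np.array(m['camera_matrix'])
    if m['_fish']:
        r=np.hypot(p[:,0],p[:,1]); th=np.arctan2(r,p[:,2]); return p[:,:2]/r[:,None]*th[:,None]*K[0,0]+K[:2,2]
    return p[:,:2]/p[:,2:]*K[0,0]+K[:2,2]
def tri(m1,u1,m2,u2):
    c1,d1=ray(m1,u1); c2,d2=ray(m2,u2); d1=d1[0];d2=d2[0]
    A=np.stack([d1,-d2],1); s=np.linalg.lstsq(A,c2-c1,rcond=None)[0]
    a=c1+s[0]*d1;b=c2+s[1]*d2; return (a+b)/2, np.linalg.norm(a-b)
def pose(s):
    x,y,z,w=s['tool_rot']; psi=np.arctan2(2*(x*y+z*w),1-2*(y*y+z*z)); return np.array(s['tcp_pos']),psi
def delta(target,psi_t=None):
    "shift in tool axes (mm) and turn (rad) to a TCP target, tool down"
    p,psi=pose(manip.sense()); d=(np.array(target)-p)*1000; c,s=np.cos(psi),np.sin(psi)
    return np.round([d[0]*c+d[1]*s, d[0]*s-d[1]*c, -d[2], 0 if psi_t is None else -(psi_t-psi)],3)
def grab(n,f):
    m=cam(n); i=vision.snapshot(n); cv2.imwrite(f'pics/{f}.png',i[...,::-1]); return m,i
def blobs(mask,amin=20):
    n,l,st,c=cv2.connectedComponentsWithStats(mask.astype(np.uint8)); return [(l==k,st[k,4],c[k]) for k in range(1,n) if st[k,4]>=amin]
def rect(b):
    cs=cv2.findContours(b.astype(np.uint8),cv2.RETR_EXTERNAL,cv2.CHAIN_APPROX_NONE)[0]; return cv2.minAreaRect(max(cs,key=cv2.contourArea))
E
python3 - <<'E'
from h import *
np.set_printoptions(precision=4,suppress=True)
for n in("top","side"):
    m=cam(n); i=cv2.imread(f"pics/{n}0.png"); hsv=cv2.cvtColor(i,cv2.COLOR_BGR2HSV); 
    w=(hsv[...,2]>150)&(hsv[...,1]<60)
    for nm,k in(("white",w),("blue",(hsv[...,0]>100)&(hsv[...,0]<125)&(hsv[...,1]>110)&(hsv[...,2]>70)),("grey",(hsv[...,1]<60)&(hsv[...,2]>75)&(hsv[...,2]<=175))):
        for b,a,c in blobs(k,60):
            P=plane(m,c,0.005)[0]
            if .2<P[0]<.9 and -.6<P[1]<.5:
                bx=cv2.boxPoints(rect(b)); print(n,nm,a,c,P[:2],'box',bx.round(1).ravel(), plane(m,bx,.058 if nm=='white' else .003)[:,:2].ravel())
E
```

```text
top white 2791 [133.8209  63.6736] [0.8785 0.3573] box [ 92.1  80.5  94.9  40.9 173.9  46.5 171.1  86. ] [0.7845 0.4456 0.9113 0.4596 0.9108 0.2268 0.7845 0.219 ]
top white 1347 [406.7572  88.2925] [ 0.8591 -0.4715] box [376.2  99.1 378.   72.7 435.6  76.7 433.8 103.1] [ 0.7881 -0.3624  0.871  -0.3675  0.8707 -0.5321  0.788  -0.5242]
top white 222 [207.4775  95.6937] [0.7896 0.1225] box [195.  89. 216.  89. 216. 103. 195. 103.] [0.7803 0.1503 0.7848 0.091  0.7419 0.0867 0.7375 0.1456]
top white 410 [338.9366 114.6683] [ 0.7583 -0.2704] box [324.2 110.4 344.2  99.  356.5 120.6 336.6 132. ] [ 0.7424 -0.2175  0.7813 -0.2724  0.7187 -0.3079  0.6808 -0.2535]
top white 2745 [141.51   171.2036] [0.5426 0.2853] box [101.7 193.8 110.3 135.  180.3 145.2 171.7 204. ] [0.459  0.3631 0.6248 0.3673 0.61   0.1719 0.4456 0.1748]
top white 143 [212.2028 162.6294] [0.583  0.0875] box [206. 156. 218. 156. 218. 169. 206. 169.] [0.5844 0.0985 0.5869 0.066  0.5503 0.0624 0.5479 0.0946]
top white 214 [378.3084 179.2664] [ 0.5696 -0.3864] box [357.4 174.6 359.1 169.9 399.6 184.2 398.  188.9] [ 0.5631 -0.312
[... 5001 characters left out ...]
639 -0.0965  0.7474 -0.2974]
side grey 2834 [285.7791 294.9689] [ 0.5199 -0.3628] box [248. 257. 320. 257. 320. 320. 248. 320.] [ 0.4579 -0.235   0.6243 -0.2594  0.5718 -0.4318  0.4351 -0.4119]
side grey 1540 [448.9669 308.8429] [ 0.8301 -0.4441] box [403.2 283.7 444.1 247.6 517.8 331.1 476.9 367.1] [ 0.7752 -0.3665  0.9294 -0.2706  0.927  -0.5086  0.8053 -0.5631]
side grey 164 [463.1951 294.4207] [ 0.881 -0.414] box [453. 289. 473. 289. 473. 300. 453. 300.] [ 0.8709 -0.3957  0.9123 -0.4018  0.8931 -0.4289  0.8531 -0.4231]
side grey 205 [479.0049 313.4976] [ 0.881  -0.4629] box [466.9 308.9 476.2 300.9 491.  318.2 481.7 326.1] [ 0.8666 -0.4479  0.898  -0.4321  0.8982 -0.4749  0.8683 -0.489 ]
```

View pics/wrist0.png

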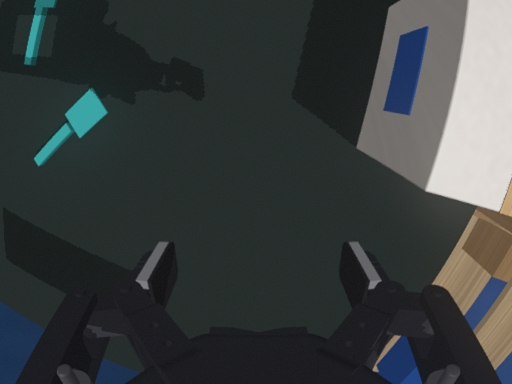

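Wrist view: only a turquoise spatula near (85,115) and the fingers; nothing needed is in it. Top-view estimates give the long comb centre near (0.554,-0.369) with its bar at yaw ≈73.7° and 113 mm long, and the two combs 80 mm apart, which agrees with the text. Moving over it.

Emit:
drive_tool --deltas '[[[38, -8, 0, -0.09], [77, -16, 0, -0.18], [115, -24, 0, -0.28], [154, -32, 0, -0.37], [192, -40, 0, -0.46]]]' --jaw 50

```text
t: 0.57
tcp_pos: [0.3902, -0.4759, 0.231]
tool_rot: [0.915, 0.403, 0.0, -0.0]
force: [0.3, -0.5, -0.3]
finger_gap: 0.583
gripper_force: 0.0
```

Emit:
drive_tool --deltas '[[[38, 10, 0, -0.09], [76, 20, 0, -0.18], [114, 30, 0, -0.28], [152, 39, 0, -0.37], [190, 49, 0, -0.46]]]'

```text
t: 0.98
tcp_pos: [0.5549, -0.369, 0.2309]
tool_rot: [0.799, 0.602, -0.0, -0.001]
force: [0.2, -1.0, -0.3]
finger_gap: 0.586
gripper_force: 0.0
```

Emit:
drive_tool --deltas '[[[0, 0, 0, 0], [0, 0, 0, 0], [0, 0, 0, 0]]]'

```text
t: 1.23
tcp_pos: [0.5533, -0.3704, 0.2308]
tool_rot: [0.8, 0.6, -0.0, -0.001]
force: [-0.7, 0.2, -0.9]
finger_gap: 0.582
gripper_force: 0.0
```

```bash
python3 - <<'E'
from h import *
np.set_printoptions(precision=4,suppress=True)
s=manip.sense(); print(s['t'],pose(s),s['q'])
m,i=grab('wrist','w1'); print(ray(m,[[258,188]]))
C=np.array([.554,-.369,.058]); d=np.array([np.cos(1.286),np.sin(1.286),0])*.055
print(proj(m,[C-d,C+d]), delta([.554,-.369,.033],1.286))
t,j=grab('top','t1'); hsv=cv2.cvtColor(j[...,::-1].copy(),cv2.COLOR_BGR2HSV); 
E
```

```text
1.2333 (array([ 0.5533, -0.3704,  0.2308]), np.float64(1.2869614436118562)) [-0.757   0.5852  1.3217 -0.0008  1.236  -0.4729]
(array([ 0.5753, -0.2942,  0.3749]), array([[-0.0871, -0.2961, -0.9512]]))
[[258.5556 212.684 ]
 [258.7514 116.0494]] [  2.281   0.605 197.888  -0.   ]
```

View pics/w1.png

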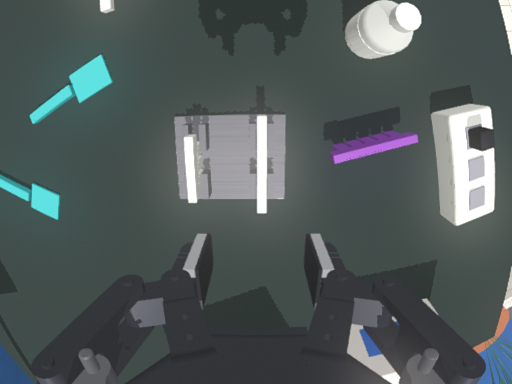

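Wrist view: long comb bar upright at u≈262, v 115–213, with the short comb at u≈191. Refine it and triangulate the ends with the top view.

```bash
cat >> h.py <<'E'
def ends(b):
    "midpoints of the short sides of the blob's min-area rectangle"
    p=cv2.boxPoints(rect(b)); 
    if np.linalg.norm(p[0]-p[1])>np.linalg.norm(p[1]-p[2]): p=np.roll(p,-1,0)
    return np.array([(p[0]+p[1])/2,(p[2]+p[3])/2])
def white(i,v=150):
    h=cv2.cvtColor(i,cv2.COLOR_RGB2HSV); return (h[...,2]>v)&(h[...,1]<60)
E
python3 - <<'E'
from h import *
np.set_printoptions(precision=4,suppress=True)
m=cam('wrist'); i=cv2.imread('pics/w1.png')[...,::-1].copy(); t=cam('top'); j=cv2.imread('pics/top0.png')[...,::-1].copy()
def pick(im,uv,v): return min(blobs(white(im,v),60),key=lambda b:np.hypot(*(b[2]-uv)))[0]
for v in (170,200):
  for uw,ut in(((262,164),(378,179)),((191,168),(371,207))):
    e=ends(pick(i,uw,v)); f=ends(pick(j,ut,min(v,170))); e=e[np.argsort(e[:,1])]; f=f[np.argsort(f[:,0])[::-1]]
    # wrist top end = which top end?
    print(v,e.ravel(),[tri(m,e[k],t,f[a]) for k,a in((0,0),(1,1))],[tri(m,e[k],t,f[1-k])[1] for k in(0,1)])
    P=plane(m,e,.058); d=P[1]-P[0]; print(P.ravel(),P.mean(0),np.linalg.norm(d),np.arctan2(d[1],d[0]))
E
```

```text
170 [262. 115. 262. 213.] [(array([ 0.5379, -0.3388,  0.1884]), np.float64(0.0934662472856485)), (array([ 0.5448, -0.3227,  0.1939]), np.float64(0.08956822045969327))] [np.float64(0.0009388326105423863), np.float64(0.00269781597545805)]
[ 0.5724 -0.3172  0.058   0.5414 -0.4245  0.058 ] [ 0.5569 -0.3708  0.058 ] 0.11162432915444813 -1.8528760422659931
170 [188.9023 134.9709 191.0696 202.159 ] [(array([ 0.4776, -0.3431,  0.0906]), np.float64(0.07329237088885021)), (array([ 0.4817, -0.3397,  0.0968]), np.float64(0.07210968556939425))] [np.float64(9.232327157197148e-05), np.float64(0.0010532602204381867)]
[ 0.4904 -0.3145  0.058   0.4661 -0.3887  0.058 ] [ 0.4782 -0.3516  0.058 ] 0.07806691839149613 -1.8863848619305117
200 [261.5 116.  261.5 212. ] [(array([ 0.538 , -0.3396,  0.1861]), np.float64(0.09275424152146028)), (array([ 0.545 , -0.3231,  0.1917]), np.float64(0.0888879546329755))] [np.float64(0.0002697639258985135), np.float64(0.0014007368907806156)]
[ 0.5716 -0.3181  0.058   0.5412 -0.4231  0.058 ] [ 0.5564 -0.3706  0.058 ] 0.10929720020318495 -1.853313353090218
200 [187.788  136.1327 191.7553 202.2547] [(array([ 0.4769, -0.3435,  0.091 ]), np.float64(0.07187776400450112)), (array([ 0.482 , -0.3401,  0.0959]), np.float64(0.07240353018770293))] [np.float64(0.0013280298886763813), np.float64(0.0012891873969078295)]
[ 0.4887 -0.3153  0.058   0.4669 -0.389   0.058 ] [ 0.4778 -0.3522  0.058 ] 0.07689418633035067 -1.85910489361572
```

Emit:
drive_tool --deltas '[[[0, 1, 25, 0], [0, 2, 50, 0], [0.5, 3, 75, 0], [0.5, 3.5, 100, 0], [0.5, 3.5, 100, 0]]]' --jaw 40

```text
t: 1.75
tcp_pos: [0.553, -0.3699, 0.126]
tool_rot: [0.801, 0.599, -0.001, -0.005]
force: [-1.0, 1.2, 0.2]
finger_gap: 0.472
gripper_force: 0.0
```

```bash
python3 - <<'E'
from h import *
np.set_printoptions(precision=4,suppress=True)
# wrist pose of w1, re-made from the recorded camera centre is not kept; use top + new wrist view
s=manip.sense(); print(s['t'],pose(s))
m,i=grab('wrist','w2'); t=cam('top'); j=cv2.imread('pics/top0.png')[...,::-1].copy()
def pick(im,uv,v): return min(blobs(white(im,v),60),key=lambda b:np.hypot(*(b[2]-uv)))[0]
u=proj(m,[[.5566,-.3707,.058]])[0]; print(u)
e=ends(pick(i,u,190)); e=e[np.argsort(e[:,1])]; f=ends(pick(j,(378,179),170)); f=f[np.argsort(f[:,0])]
print(e.ravel(),[tri(m,e[k],t,f[k]) for k in(0,1)])
P=plane(m,e,.058); d=P[1]-P[0]; print(P.mean(0),np.linalg.norm(d),np.arctan2(d[1],d[0]),delta([*P.mean(0)[:2],.034],np.arctan2(-d[1],-d[0])))
E
```

```text
1.75 (array([ 0.553 , -0.3699,  0.126 ]), np.float64(1.2837570919996677))
[264.098 201.123]
[264. 125. 264. 262.] [(array([ 0.5718, -0.317 ,  0.052 ]), np.float64(0.0023998870219512805)), (array([ 0.5405, -0.4244,  0.0535]), np.float64(0.0020902963722622715))]
[ 0.5571 -0.3691  0.058 ] 0.11188241447220305 -1.850921000412606 [ 2.474  2.167 94.544 -0.007]
```

Emit:
drive_tool --deltas '[[[0, 0, 20, 0], [0, 0, 40, 0], [0, 0, 50, 0], [0, 0, 50, 0], [0, 0, 50, 0]]]'

```text
t: 2.22
tcp_pos: [0.5573, -0.3719, 0.0822]
tool_rot: [0.8, 0.6, 0.0, 0.0]
force: [0.1, -0.4, 0.3]
finger_gap: 0.468
gripper_force: 0.0
```

```bash
python3 - <<'E'
from h import *
s=manip.sense(); print(s['t'],pose(s),s['tool_rot'],delta([.557,-.3697,.034],1.2885))
E
```

```text
2.2167 (array([ 0.55730779, -0.37186394,  0.08223796]), np.float64(1.2859973519143566)) [8.00301228e-01 5.99597984e-01 7.17051535e-05 4.43158984e-04] [ 1.9900e+00 -9.0300e-01  4.8238e+01 -3.0000e-03]
```

Emit:
drive_tool --deltas '[[[1, 0, 16, 0], [2, -0.5, 32, 0], [2, -0.5, 48, 0], [2, -0.5, 48, 0], [2, -0.5, 48, 0]]]'

```text
t: 2.63
tcp_pos: [0.5577, -0.3694, 0.0342]
tool_rot: [0.8, 0.6, 0.0, 0.0]
force: [-0.2, -0.5, 1.4]
finger_gap: 0.471
gripper_force: 0.0
```

Emit:
drive_tool --deltas '[[[0, 0, 0, 0], [0, 0, 0, 0], [0, 0, 0, 0], [0, 0, 0, 0], [0, 0, 0, 0]]]' --jaw 0 --force 40

```text
t: 3.05
tcp_pos: [0.5583, -0.3699, 0.035]
tool_rot: [0.8, 0.6, 0.0, 0.002]
force: [-0.3, 0.6, 6.3]
finger_gap: 0.107
gripper_force: 44.1
```

Emit:
drive_tool --deltas '[[[0, 0, 0, 0], [0, 0, -8, 0], [0, 0, -20, 0], [0, 0, -20, 0]]]'

```text
t: 3.38
tcp_pos: [0.5585, -0.37, 0.0559]
tool_rot: [0.8, 0.6, 0.0, 0.002]
force: [-2.0, -0.1, 0.8]
finger_gap: 0.106
gripper_force: 43.2
```

Emit:
drive_tool --deltas '[[[0, 0, -20, 0], [0, 0, -40, 0], [0, 0, -65, 0], [10, 0, -70, 0], [35, 0, -70, 0]]]'

```text
t: 3.8
tcp_pos: [0.5685, -0.3391, 0.1261]
tool_rot: [0.801, 0.598, 0.0, 0.004]
force: [0.7, -0.4, -1.0]
finger_gap: 0.106
gripper_force: 43.2
```

Emit:
drive_tool --deltas '[[[38, 0, 0, -0.04], [76, -1, 0, -0.08], [114, -2, 0, -0.12], [152, -2, 0, -0.16], [190, -3, 0, -0.195]]]'

```text
t: 4.22
tcp_pos: [0.6174, -0.1496, 0.1226]
tool_rot: [0.737, 0.676, -0.0, -0.001]
force: [0.8, 0.8, 0.1]
finger_gap: 0.107
gripper_force: 43.1
```

```bash
python3 - <<'E'
from h import *
np.set_printoptions(precision=4,suppress=True)
s=manip.sense(); print(s['t'],pose(s))
m,i=grab('wrist','w3'); s=manip.sense(); print(s['t'],pose(s),delta([.64,-.077,.1],1.484))
h=cv2.cvtColor(i,cv2.COLOR_RGB2HSV); k=(h[...,0]>100)&(h[...,0]<125)&(h[...,1]>110)&(h[...,2]>60)
b=max(blobs(k,200),key=lambda b:b[1]); c=max(cv2.findContours(b[0].astype(np.uint8),0,2)[0],key=cv2.contourArea)
q=cv2.approxPolyDP(cv2.convexHull(c),8,True)[:,0]; print(q, plane(m,q,.003)[:,:2])
E
```

```text
4.2167 (array([ 0.6174, -0.1496,  0.1226]), np.float64(1.4834920603042319))
4.2667 (array([ 0.6182, -0.1415,  0.1225]), np.float64(1.4890948136952133)) [66.059 16.495 22.545  0.005]
[[317  25]
 [317  86]
 [278 133]
 [264 134]
 [209  63]
 [208  32]] [[ 0.6811 -0.0102]
 [ 0.6764 -0.066 ]
 [ 0.6387 -0.1059]
 [ 0.6262 -0.1058]
 [ 0.5838 -0.0376]
 [ 0.5853 -0.009 ]]
```

View pics/w3.png

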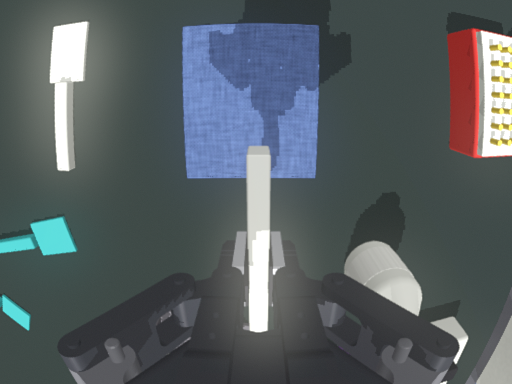

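Wrist view: blue pad with corners (182,27), (320,25), (316,178), (188,179), square with the tool; the held comb is at u≈258, v 148–330, still upright.

```bash
python3 - <<'E'
from h import *
np.set_printoptions(precision=4,suppress=True)
m=cam('wrist'); P=plane(m,[[182,27],[320,25],[316,178],[188,179]],.003); print(P,P.mean(0)); t=cam('top')
i=cv2.imread('pics/top0.png')[...,::-1].copy(); h=cv2.cvtColor(i,cv2.COLOR_RGB2HSV); k=(h[...,0]>100)&(h[...,0]<125)&(h[...,1]>110)&(h[...,2]>60)
b=min(blobs(k,200),key=lambda b:np.hypot(*(b[2]-[269,157]))); r=cv2.findContours(b[0].astype(np.uint8),0,2)[0][0]; q=cv2.approxPolyDP(cv2.convexHull(r),5,True)[:,0]; print(plane(t,q,.003))
for a in P:
  u=proj(t,a)[0]; n=q[np.argmin(np.hypot(*(q-u).T))]; print(tri(m,proj(m,a)[0],t,n))
E
```

```text
[[ 0.5622  0.0082  0.003 ]
 [ 0.684  -0.001   0.003 ]
 [ 0.6721 -0.1415  0.003 ]
 [ 0.5523 -0.1327  0.003 ]] [ 0.6176 -0.0668  0.003 ]
[[ 0.6755 -0.0108  0.003 ]
 [ 0.664  -0.1456  0.003 ]
 [ 0.5493 -0.1401  0.003 ]
 [ 0.5625 -0.0025  0.003 ]]
(array([0.5624, 0.0015, 0.0108]), np.float64(0.009559881344046315))
(array([ 0.6775, -0.0071,  0.0108]), np.float64(0.01225319303865487))
(array([ 0.6765, -0.1493, -0.0267]), np.float64(0.0026108716545092518))
(array([ 0.5507, -0.138 , -0.006 ]), np.float64(0.006019454468969768))
```

Emit:
drive_tool --deltas '[[[30, 10, 20, 0], [60, 16, 50, 0], [60, 16, 70, 0], [60, 16, 70, 0], [60, 16, 70, 0]]]'

```text
t: 4.68
tcp_pos: [0.6374, -0.0928, 0.0517]
tool_rot: [0.737, 0.675, -0.001, -0.002]
force: [-0.5, -0.6, -0.1]
finger_gap: 0.106
gripper_force: 43.1
```

```bash
python3 - <<'E'
from h import *
s=manip.sense(); print(s['t'],pose(s),s['tool_rot'],delta([.641,-.076,.0325],1.484))
E
```

```text
4.6833 (array([ 0.63741367, -0.09280322,  0.05169409]), np.float64(1.4828785411719327)) [ 0.73749539  0.67534927 -0.00104671 -0.0016792 ] [ 1.7053e+01  2.0970e+00  1.9194e+01 -1.0000e-03]
```

Emit:
drive_tool --deltas '[[[9, 1, 6, 0], [17, 2, 12, 0], [17, 2, 17, 0], [17, 2, 18, 0], [17, 2, 18, 0]]]'

```text
t: 5.1
tcp_pos: [0.6422, -0.0773, 0.0353]
tool_rot: [0.738, 0.675, -0.0, -0.0]
force: [0.6, 0.2, -1.6]
finger_gap: 0.108
gripper_force: 43.1
```

Emit:
drive_tool --deltas '[[[0, 0, 0.5, 0], [0, 0, 1, 0], [0, 0, 1.5, 0], [0, 0, 2, 0], [0, 0, 2, 0]]]'

```text
t: 5.52
tcp_pos: [0.6423, -0.0773, 0.0334]
tool_rot: [0.738, 0.675, 0.0, 0.0]
force: [0.0, 0.2, 0.0]
finger_gap: 0.105
gripper_force: 43.1
```

Emit:
drive_tool --deltas '[[[0, 0, 0.5, 0], [0, 0, 1, 0], [0, 0, 1.5, 0], [0, 0, 2, 0], [0, 0, 2, 0]]]'

```text
t: 5.93
tcp_pos: [0.6423, -0.0771, 0.032]
tool_rot: [0.738, 0.675, 0.0, 0.0]
force: [-0.2, 0.6, 3.8]
finger_gap: 0.103
gripper_force: 43.9
```

Comb tips touch the pad at TCP z 0.032, as expected. Release it standing, then tip it over towards -x with the +x finger.

Emit:
drive_tool --deltas '[[[0, 0, -0.5, 0], [0, 0, -0.5, 0], [0, 0, -0.5, 0], [0, 0, -0.5, 0], [0, 0, -0.5, 0]]]' --jaw 20

```text
t: 6.35
tcp_pos: [0.6422, -0.0771, 0.0316]
tool_rot: [0.738, 0.675, -0.0, -0.0]
force: [0.9, -0.2, 1.0]
finger_gap: 0.235
gripper_force: 0.0
```

Emit:
drive_tool --deltas '[[[0, 0, 0, 0], [0, 0, 0, 0], [0, 0, 0, 0], [0, 0, 0, 0], [0, 0, 0, 0]]]' --jaw 85

```text
t: 6.77
tcp_pos: [0.6423, -0.0771, 0.0318]
tool_rot: [0.738, 0.675, 0.0, 0.0]
force: [-0.8, 0.1, 0.2]
finger_gap: 0.925
gripper_force: 0.0
```

```bash
python3 - <<'E'
from h import *
s=manip.sense(); print(s['t'],pose(s),s['finger_gap']); m,i=grab('wrist','w4')
cv2.imwrite('pics/w4.png',i[...,::-1])
E
```

```text
6.7667 (array([ 0.64229481, -0.07710569,  0.03180443]), np.float64(1.481794225472986)) 0.9246389597022779
```

View pics/w4.png

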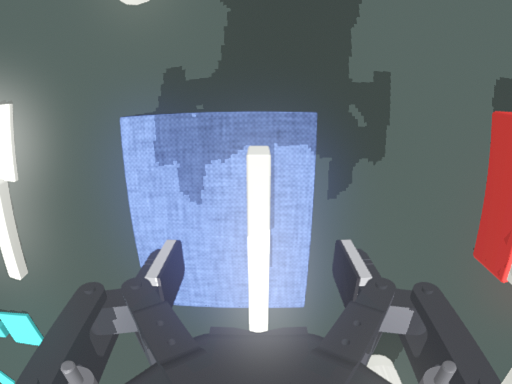

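The comb stands free on the pad at u≈258, with the +x finger at u≈335. Push towards -x.

Emit:
drive_tool --deltas '[[[0, -10, 0, 0], [0, -20, 0, 0], [0, -29, 0, 0], [0, -32, 0, 0], [0, -34, 0, 0]]]'

```text
t: 7.23
tcp_pos: [0.6079, -0.074, 0.0318]
tool_rot: [0.738, 0.675, -0.0, -0.0]
force: [0.1, 0.6, 0.5]
finger_gap: 0.995
gripper_force: 0.0
```

Emit:
drive_tool --deltas '[[[0, -2, 0, 0], [0, -4, 0, 0], [0, -6, 0, 0], [0, -8, 0, 0], [0, -10, 0, 0]]]'

```text
t: 7.65
tcp_pos: [0.5985, -0.0732, 0.0318]
tool_rot: [0.738, 0.675, 0.0, 0.0]
force: [-0.9, -0.5, -0.4]
finger_gap: 0.997
gripper_force: 0.0
```

Emit:
drive_tool --deltas '[[[0, -2, 0, 0], [0, -4, 0, 0], [0, -6, 0, 0], [0, -6, 0, 0], [0, -6, 0, 0]]]'

```text
t: 8.07
tcp_pos: [0.5924, -0.0726, 0.0318]
tool_rot: [0.738, 0.675, -0.0, -0.0]
force: [0.1, 0.1, -0.1]
finger_gap: 0.994
gripper_force: 0.0
```

```bash
python3 - <<'E'
from h import *
s=manip.sense(); print(s['t'],pose(s),s['finger_gap']); m,i=grab('wrist','w5')
for b,a,c in blobs(white(i,170),150): print(a,c,rect(b))
E
```

```text
8.0667 (array([ 0.59238942, -0.07263906,  0.03182336]), np.float64(1.4818082565729638)) 0.9942072323433443
3355 [ 36.72637854 135.99493294] ((36.405548095703125, 138.23309326171875), (85.34260559082031, 42.58804702758789), 87.61405944824219)
9983 [283.47290394 225.44926375] ((289.0, 227.5), (145.0, 90.0), 90.0)
1379 [ 41.11167513 233.10732415] ((41.548988342285156, 234.30470275878906), (108.76754760742188, 14.865745544433594), 78.14022064208984)
```

View pics/w5.png

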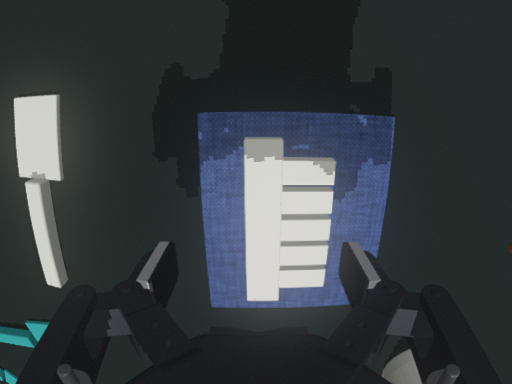

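The comb lies flat on the pad: bar at u 245–283, v 138–300, teeth to +x ending at u≈330, the same on all five. Measure it.

```bash
python3 - <<'E'
from h import *
np.set_printoptions(precision=4,suppress=True)
m=cam('wrist'); i=cv2.imread('pics/w5.png')[...,::-1].copy()
b=min(blobs(white(i,110),2000),key=lambda b:np.hypot(*(b[2]-[283,225])))[0]; r=rect(b); bx=cv2.boxPoints(r); print(r)
c=max(cv2.findContours(b.astype(np.uint8),0,1)[0],key=cv2.contourArea)[:,0]
P=plane(m,c,.013)[:,:2].astype(np.float32); R=cv2.minAreaRect(P); print(R); Q=cv2.boxPoints(R); print(Q)
# height: same corners from the top view
t,j=grab('top','t5'); k=min(blobs(white(j,140),60),key=lambda b:np.hypot(*(b[2]-proj(t,[*R[0],.013])[0]))); print(k[1],k[2],plane(t,k[2],.013), plane(m,np.argwhere(b).mean(0)[::-1],.013), tri(m,np.argwhere(b).mean(0)[::-1],t,k[2]))
E
```

```text
((289.0, 219.0), (164.0, 92.0), 90.0)
((0.6103847622871399, -0.07436665892601013), (0.11229965090751648, 0.053428299725055695), 84.99556732177734)
[[ 0.5789 -0.128 ]
 [ 0.6321 -0.1326]
 [ 0.6419 -0.0208]
 [ 0.5887 -0.0161]]
83 [288.8554 119.4819] [[ 0.7282 -0.1233  0.013 ]] [[ 0.6089 -0.0666  0.013 ]] (array([ 0.6426, -0.0765,  0.0987]), np.float64(0.116026542621354))
```

Emit:
drive_tool --deltas '[[[0, 9, 0, 0], [0, 18, 0, 0], [0, 18, 0, 0], [0, 18, 0, 0], [0, 18, 0, 0]]]' --jaw 68

```text
t: 8.58
tcp_pos: [0.6105, -0.0742, 0.0317]
tool_rot: [0.738, 0.675, -0.0, -0.0]
force: [0.7, 0.5, 0.1]
finger_gap: 0.799
gripper_force: 0.0
```

```bash
python3 - <<'E'
from h import *
np.set_printoptions(precision=4,suppress=True)
s=manip.sense(); print(s['t'],pose(s),s['finger_gap']); m,i=grab('wrist','w6')
b=min(blobs(white(i,110),2000),key=lambda b:np.hypot(*(b[2]-[258,222])))[0]
c=max(cv2.findContours(b.astype(np.uint8),0,1)[0],key=cv2.contourArea)[:,0]
x=c[:,0]; print('bbox',c.min(0),c.max(0))
for z in(.009,.013,.017):
    R=cv2.minAreaRect(plane(m,c,z)[:,:2].astype(np.float32)); print(z,R)
E
```

```text
8.5833 (array([ 0.6105, -0.0742,  0.0317]), np.float64(1.4819952387034094)) 0.7990373250941568
bbox [211 137] [304 301]
0.009 ((0.6098843812942505, -0.07618558406829834), (0.11506332457065582, 0.054616816341876984), 84.91432189941406)
0.013 ((0.6100579500198364, -0.07424226403236389), (0.11230448633432388, 0.05330727621912956), 84.91435241699219)
0.017 ((0.6102318167686462, -0.07229898869991302), (0.10954566299915314, 0.051997773349285126), 84.91429901123047)
```

Emit:
drive_tool --deltas '[[[0, 0, 10, 0], [0, 0, 20, 0], [0, 0, 25, 0], [0, 0, 28, 0], [0, 0, 29, 0]]]'

```text
t: 9.05
tcp_pos: [0.6095, -0.074, 0.0015]
tool_rot: [0.738, 0.675, -0.001, -0.001]
force: [-0.7, 0.8, 0.6]
finger_gap: 0.799
gripper_force: 0.0
```

Emit:
drive_tool --deltas '[[[0, 0, 0, 0], [0, 0, 0, 0], [0, 0, 0, 0], [0, 0, 0, 0], [0, 0, 0, 0]]]' --jaw 40 --force 35

```text
t: 9.47
tcp_pos: [0.6105, -0.0743, 0.003]
tool_rot: [0.738, 0.675, 0.0, 0.0]
force: [0.2, -0.1, -0.3]
finger_gap: 0.595
gripper_force: 36.8
```

Emit:
drive_tool --deltas '[[[0, 0, 0, 0], [0, 0, 0, 0], [0, 0, 0, 0]]]'

```text
t: 9.72
tcp_pos: [0.6104, -0.0742, 0.0028]
tool_rot: [0.738, 0.675, 0.0, -0.0]
force: [-1.1, -0.5, -1.0]
finger_gap: 0.591
gripper_force: 36.8
```

Emit:
drive_tool --deltas '[[[0, 0, -10, 0], [0, 0, -30, 0], [0, 0, -60, 0], [25, -14, -75, 0], [50, -28, -90, 0]]]'

```text
t: 10.13
tcp_pos: [0.5886, -0.0231, 0.0952]
tool_rot: [0.739, 0.674, 0.001, 0.002]
force: [0.1, 0.6, -0.3]
finger_gap: 0.595
gripper_force: 37.0
```

Emit:
drive_tool --deltas '[[[30, -17, -15, 0], [60, -34, -30, 0], [90, -51, -45, 0], [117, -67, -57, 0], [117, -67, -57, 0]]]'

```text
t: 10.55
tcp_pos: [0.5279, 0.1052, 0.1527]
tool_rot: [0.736, 0.677, 0.001, -0.0]
force: [-0.1, -0.3, -1.1]
finger_gap: 0.599
gripper_force: 37.0
```

Emit:
drive_tool --deltas '[[[0, 0, 0, 0], [0, 0, 0, 0], [0, 0, 0, 0]]]'

```text
t: 10.8
tcp_pos: [0.5313, 0.0996, 0.1497]
tool_rot: [0.738, 0.675, 0.0, 0.0]
force: [-0.1, -0.1, -1.1]
finger_gap: 0.591
gripper_force: 37.0
```

```bash
python3 - <<'E'
from h import *
s=manip.sense(); print(s['t'],pose(s),s['finger_gap']); m,i=grab('wrist','w7'); s=manip.sense(); print(pose(s))
np.save('w7.npy',np.array([m['rvec'],m['tvec']],float).reshape(2,3))
t,j=grab('top','t7'); print(proj(m,[[.54,.286,.006],[.54,.2,.016]]))
E
```

```text
10.8 (array([0.5312637 , 0.09955494, 0.14971659]), np.float64(1.4807876765278523)) 0.5908643700654648
(array([0.53117426, 0.09938906, 0.14948812]), np.float64(1.4802403037438077))
[[249.8835283  -11.22988412]
 [257.91861076  71.7347566 ]]
```

View pics/w7.png

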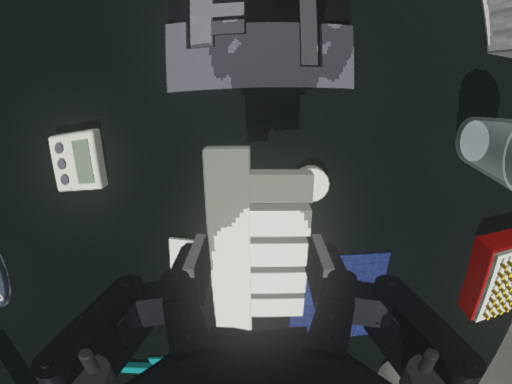

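Wrist view: comb held level, its bar at u 205–250 and teeth at u 250–310. The tray's near edge runs from (167,92) to (353,88). Going 110 mm further to see the whole tray.

Emit:
drive_tool --deltas '[[[35, -3, 0, 0], [70, -6, 0, 0], [105, -9.5, 0, 0], [110, -10, 0, 0], [110, -10, 0, 0]]]'

```text
t: 11.32
tcp_pos: [0.5305, 0.2121, 0.1492]
tool_rot: [0.737, 0.676, -0.0, -0.0]
force: [-0.5, -0.6, -0.7]
finger_gap: 0.591
gripper_force: 37.0
```

Emit:
drive_tool --deltas '[[[0, 0, 0, 0], [0, 0, 0, 0], [0, 0, 0, 0]]]'

```text
t: 11.57
tcp_pos: [0.5306, 0.2094, 0.1496]
tool_rot: [0.739, 0.674, -0.0, -0.0]
force: [0.0, 0.3, -0.5]
finger_gap: 0.592
gripper_force: 37.0
```

```bash
python3 - <<'E'
from h import *
s=manip.sense(); print(s['t'],pose(s),s['finger_gap']); m,i=grab('wrist','w8')
np.save('w8.npy',np.array([m['rvec'],m['tvec']],float).reshape(2,3))
E
```

```text
11.5667 (array([0.53061648, 0.20936778, 0.14958475]), np.float64(1.4796572833272643)) 0.59241336998248
```

View pics/w8.png

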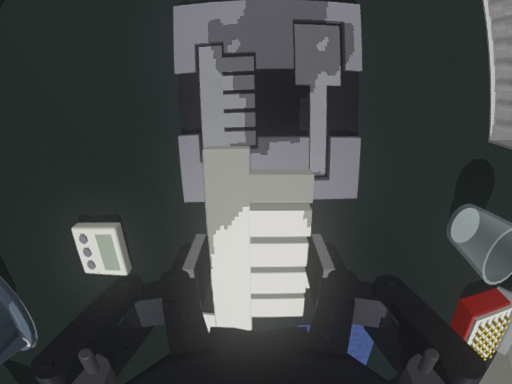

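Whole tray in view: corners (173,6), (361,5), (357,197), (183,202). The comb outline has its bar at u 198–222 and teeth to the right; the spatula outline has its blade at (318,53) and handle end at (318,172). Measure the corners and check heights against w7.

```bash
cat > tray.py <<'E'
from h import *
np.set_printoptions(precision=4,suppress=True)
def view(n):
    m=cam('wrist'); r=np.load(n+'.npy'); m['rvec'],m['tvec']=r; return m,cv2.imread(f'pics/{n}.png')[...,::-1].copy()
m,i=view('w8'); h=cv2.cvtColor(i,cv2.COLOR_RGB2HSV); v=h[...,2]
print('V samples bench/tray/floor/outline',[int(v[y,x]) for y,x in((100,120),(30,190),(100,285),(80,210),(180,190),(180,345))])
k=v>60; k[205:]=0; k[135:,203:316]=0; k[:,:165]=0; k[:,370:]=0
P=np.argwhere(k)[:,::-1]
def line(pts): vx,vy,x,y=cv2.fitLine(np.array(pts,np.float32),cv2.DIST_HUBER,0,.01,.01).ravel(); return np.array([x,y]),np.array([vx,vy])
def edge(sel,ax,sgn,z):
    "outermost mask pixel per row/column, cast onto plane z, fitted line"
    out=[]
    for q in sel:
        r=P[P[:,1-ax]==q,ax]
        if len(r): 
            e=r.max()+.5 if sgn>0 else r.min()-.5; out.append((e,q) if ax==0 else (q,e))
    return line(plane(m,out,z)[:,:2])
def X(a,b): s=np.linalg.solve(np.stack([a[1],-b[1]],1),b[0]-a[0]); return a[0]+s[0]*a[1]
rows=[*range(15,68,3),*range(142,192,3)]
z=.016
L=edge(rows,0,-1,z);Rr=edge(rows,0,1,z);T=edge(range(185,350,5),1,-1,z);B=edge([*range(190,203,2),*range(318,350,2)],1,1,z)
C=np.array([X(L,T),X(Rr,T),X(Rr,B),X(L,B)]); print(C)
print('sides',[np.linalg.norm(C[a]-C[(a+1)%4]) for a in range(4)],'centre',C.mean(0))
for l in(L,Rr,T,B): print(np.degrees(np.arctan2(l[1][1],l[1][0]))%180)
px=proj(m,np.c_[C,[z]*4]); print(px)
m7,_=view('w7')
for a,u in((3,(167,91.5)),(2,(353.5,88.5))): print('height',tri(m,px[a],m7,u))
E
python3 tray.py
```

```text
V samples bench/tray/floor/outline [44, 135, 37, 143, 142, 136]
[[0.4654 0.3859]
 [0.6429 0.3739]
 [0.6302 0.1774]
 [0.4514 0.1884]]
sides [np.float32(0.17793778), np.float32(0.1968918), np.float32(0.17911512), np.float32(0.1980062)] centre [0.5475 0.2814]
85.96291
86.30361
176.11978
176.47635
[[172.4749   5.7071]
 [359.9127   3.9287]
 [357.0884 199.0567]
 [183.0788 204.0138]]
height (array([0.4549, 0.1917, 0.025 ]), np.float64(0.0014213509118935275))
height (array([0.628 , 0.1795, 0.0212]), np.float64(0.000925472838899236))
```

```bash
cat >> tray.py <<'E'
print('---')
yaw=np.radians(86.15-90); O=C.mean(0); ex=np.array([np.cos(yaw),np.sin(yaw)]); ey=np.array([-ex[1],ex[0]])
W=lambda a,b,z:np.array([*(O+a*ex+b*ey),z])
# resample the floor plane in tray axes (1 px = 0.5 mm), pixels by projection
g=np.arange(-100,100.5,.5)/1000; A,Bm=np.meshgrid(g,g[::-1]); 
G=np.stack([O[0]+A*ex[0]+Bm*ey[0],O[1]+A*ex[1]+Bm*ey[1],np.full_like(A,.006)],-1).reshape(-1,3)
uv=proj(m,G).astype(np.float32).reshape(*A.shape,2); im=cv2.remap(i,uv[...,0],uv[...,1],cv2.INTER_LINEAR)
cv2.imwrite('pics/floor8.png',cv2.resize(im,(600,600))[...,::-1])
V=cv2.cvtColor(im,cv2.COLOR_RGB2HSV)[...,2].astype(int)
def run(y,): 
    r=int(round((.1-y/1000)/.0005)); s=V[r-1:r+2].mean(0); t=np.where(np.diff((s>85).astype(int)))[0]; return [(round(float(g[a]*1000),1),'+' if s[a+1]>85 else '-') for a in t]
for y in(70,60,50,36,18,9,0,-9): print(y,run(y))
def runc(x):
    c=int(round((x/1000+.1)/.0005)); s=V[:,c-1:c+2].mean(1); t=np.where(np.diff((s>85).astype(int)))[0]; return [(round(float(g[::-1][a]*1000),1),'+' if s[a+1]>85 else '-') for a in t]
for x in(-60,-55,30,36,44,52,60): print('col',x,runc(x))
E
python3 tray.py | sed '1,/---/d'
```

```text
70 [(-92.0, '+'), (23.0, '-'), (25.0, '+'), (69.0, '-'), (75.0, '+'), (92.0, '-')]
60 [(-92.0, '+'), (-56.0, '-'), (-43.0, '+'), (23.0, '-'), (25.5, '+'), (69.0, '-'), (75.0, '+'), (92.0, '-')]
50 [(-92.0, '+'), (-70.0, '-'), (-67.0, '+'), (-44.5, '-'), (-42.0, '+'), (23.0, '-'), (25.5, '+'), (69.0, '-'), (75.5, '+'), (92.0, '-')]
36 [(-92.0, '+'), (-70.0, '-'), (-67.0, '+'), (-14.5, '-'), (-12.0, '+'), (23.0, '-'), (25.0, '+'), (69.0, '-'), (74.0, '+'), (92.0, '-')]
18 [(-67.0, '+'), (-15.0, '-'), (25.5, '+'), (69.5, '-')]
9 [(-67.0, '+'), (-44.0, '-'), (39.0, '+'), (55.5, '-')]
0 [(-67.0, '+'), (-14.5, '-'), (38.5, '+'), (55.5, '-')]
-9 [(-67.0, '+'), (-44.0, '-'), (38.5, '+'), (55.5, '-')]
col -60 [(59.5, '-'), (56.5, '+')]
col -55 [(60.5, '-'), (57.0, '+')]
col 30 [(82.0, '-'), (76.5, '+'), (16.5, '-'), (-34.5, '+')]
col 36 [(82.0, '-'), (76.0, '+'), (16.5, '-'), (-35.0, '+')]
col 44 [(82.0, '-'), (76.0, '+')]
col 52 [(82.0, '-'), (76.5, '+'), (-74.0, '-'), (-79.0, '+')]
col 60 [(81.0, '-'), (76.0, '+'), (16.0, '-'), (-35.5, '+')]
```

View pics/floor8.png

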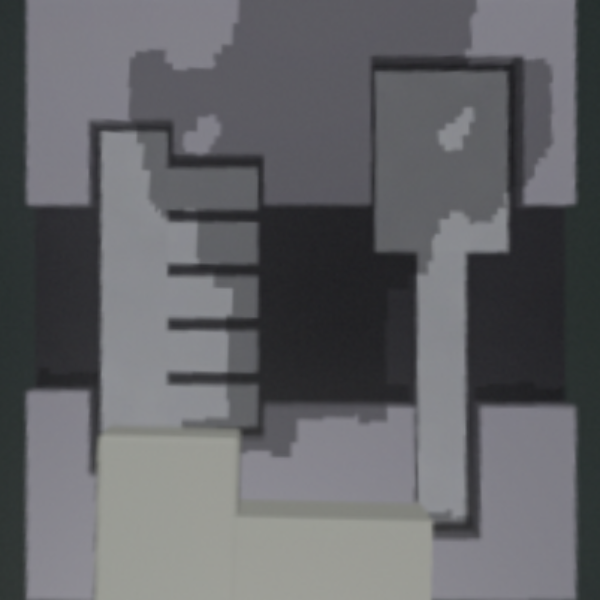

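The floor picture shows the painted outlines: comb x -67…-14.8 mm (centre -40.9), bar end at +56.7, and spatula centre (+47.1,+1.2). Widths agree with the text and the outlines are 88 mm apart (87 given). Now measure the held comb relative to the TCP.

```bash
cat > held.py <<'E'
import sys; from h import *
np.set_printoptions(precision=4,suppress=True)
m=cam('wrist'); r=np.load('w8.npy'); m['rvec'],m['tvec']=r; i=cv2.imread('pics/w8.png')[...,::-1].copy()
p=np.array([.53062,.20937,.14958]); psi=1.4797; h=cv2.cvtColor(i,cv2.COLOR_RGB2HSV)
c,s=np.cos(psi),np.sin(psi); tx=np.array([c,s]); ty=np.array([s,-c])
for z in(.009,.0102,.012):
    # bar column centre u~230; ends by brightness change along it; teeth outer edges along u~285
    f=lambda uv:((plane(m,[uv],p[2]+z)[0,:2]-p[:2])@np.stack([tx,ty],1)*1000).round(1)
    print(z,'bar ends',f((228,147)),f((234,330)),'tooth ends',f((290,170)),f((285,317)),'back',f((208,230)),'tips',f((309,240)))
V=h[...,2].astype(int); print(V[138:154,222:238].mean(1).astype(int).tolist(),V[320:338,228:240].mean(1).astype(int).tolist(), V[162:178,270:300].mean(1).astype(int).tolist(),V[310:324,275:295].mean(1).astype(int).tolist())
E
python3 held.py
```

```text
0.009 bar ends [ 55.4 -14.2] [-57.7 -15.3] tooth ends [44.4 14.7] [-46.3  16. ] back [ 13.  -25.8] tips [ 7.2 26.1]
0.0102 bar ends [ 55.6 -14.1] [-56.5 -15.2] tooth ends [44.7 14.6] [-45.2  15.8] back [ 13.6 -25.6] tips [ 7.8 25.8]
0.012 bar ends [ 55.9 -13.9] [-54.7 -15. ] tooth ends [45.2 14.4] [-43.5  15.6] back [ 14.5 -25.2] tips [ 8.8 25.5]
[146, 146, 147, 147, 147, 136, 125, 120, 125, 129, 133, 152, 158, 156, 155, 155] [215, 215, 215, 215, 215, 215, 213, 178, 102, 66, 63, 64, 63, 62, 61, 59, 59, 58] [142, 142, 142, 142, 142, 142, 142, 132, 130, 130, 130, 130, 138, 155, 156, 156] [215, 215, 215, 215, 216, 216, 168, 88, 70, 72, 72, 72, 71, 70]
```

Emit:
drive_tool --deltas '[[[30, -12, 10, -0.01], [55, -23, 30, -0.02], [74, -31, 55, -0.024], [74, -31, 90, -0.024], [74, -31, 114, -0.024]]]'

```text
t: 12.03
tcp_pos: [0.5053, 0.2876, 0.0341]
tool_rot: [0.729, 0.684, -0.0, -0.0]
force: [0.0, -0.5, -1.4]
finger_gap: 0.594
gripper_force: 37.0
```

Emit:
drive_tool --deltas '[[[0, 0, 0, 0], [0, 0, 0, 0], [0, 0, 0, 0], [0, 0, 0, 0]]]'

```text
t: 12.37
tcp_pos: [0.5079, 0.2874, 0.0377]
tool_rot: [0.73, 0.683, 0.002, 0.001]
force: [0.1, -0.0, 0.1]
finger_gap: 0.598
gripper_force: 37.3
```

```bash
python3 - <<'E'
from h import *
np.set_printoptions(precision=4,suppress=True)
s=manip.sense(); p,psi=pose(s); print(s['t'],p,psi,delta([.5068,.2862,.035],1.5037)); m,i=grab('wrist','w9')
# tray-floor edges visible round the comb: rectified in tray axes about the comb pocket, floor plane and comb top plane
yaw=1.5037-np.pi/2; ex=np.array([np.cos(yaw),np.sin(yaw)]); ey=np.array([-ex[1],ex[0]]); O=np.array([.5068,.2855])
out=[]
for z in(.016,p[2]+.010):
    g=np.arange(-80,80.1,.5)/1000; A,B=np.meshgrid(g,g[::-1]); G=np.stack([O[0]+A*ex[0]+B*ey[0],O[1]+A*ex[1]+B*ey[1],np.full_like(A,z)],-1).reshape(-1,3)
    uv=proj(m,G).astype(np.float32).reshape(*A.shape,2); out.append(cv2.remap(i,uv[...,0],uv[...,1],cv2.INTER_LINEAR))
cv2.imwrite('pics/rect9.png',np.hstack(out)[...,::-1])
V=cv2.cvtColor(out[0],cv2.COLOR_RGB2HSV)[...,2].astype(int)
f=lambda s:[(round(-80+.5*k,1),int(s[k]),int(s[k+3])) for k in range(0,len(s)-3) if abs(s[k+3]-s[k])>25 and abs(s[k+3]-s[k])>=max(abs(s[j+3]-s[j]) for j in range(max(0,k-3),min(len(s)-3,k+4)))]
for y in(50,44,-40): print('z16 row',y,f(V[int((80-y)*2)]))
V2=cv2.cvtColor(out[1],cv2.COLOR_RGB2HSV)[...,2].astype(int)
for y in(50,38,0,-36): print('comb row',y,f(V2[int((80-y)*2)]))
for x in(-20,-10,7,15): print('cols (y up)',x,f(V[::-1,int((80+x)*2)]),f(V2[::-1,int((80+x)*2)]))
E
```

```text
12.3667 [0.5079 0.2874 0.0377] 1.5046629408314205 [-1.224 -1.067  2.712  0.001]
z16 row 50 [(-48.5, 51, 89), (-32.0, 93, 152), (-4.5, 137, 73), (-1.0, 47, 92), (67.0, 101, 140)]
z16 row 44 [(-48.5, 49, 90), (-32.0, 98, 151), (-5.0, 151, 101), (24.5, 95, 49), (28.0, 59, 91), (63.5, 97, 128)]
z16 row -40 [(-34.0, 67, 140), (33.5, 190, 102), (70.0, 51, 131)]
comb row 50 [(-39.5, 48, 91), (-26.0, 94, 154), (-4.5, 155, 103), (20.0, 100, 45), (22.5, 60, 93), (23.0, 61, 94), (51.0, 94, 143)]
comb row 38 [(-26.0, 65, 154), (26.5, 156, 46), (50.0, 56, 143)]
comb row 0 [(-38.0, 49, 104), (-32.0, 105, 59), (-25.5, 73, 185), (26.0, 214, 67), (32.0, 65, 109), (38.0, 108, 56), (60.5, 46, 135), (73.0, 141, 53)]
comb row -36 [(-75.5, 32, 61), (-33.0, 68, 141), (-26.0, 146, 210), (26.5, 212, 145), (33.0, 137, 67), (58.5, 46, 74), (75.5, 73, 42)]
cols (y up) -20 [(0.5, 215, 166), (50.5, 153, 126), (54.5, 101, 74)] [(-53.0, 74, 188), (13.0, 214, 172), (13.5, 209, 167), (57.5, 127, 50), (60.5, 46, 93), (64.5, 92, 126), (65.0, 93, 127)]
cols (y up) -10 [(9.5, 194, 159), (50.5, 155, 127)] [(-54.0, 91, 198
[... 178 characters left out ...]
2, 149), (-5.0, 149, 214), (12.5, 217, 140), (38.0, 130, 104), (43.5, 103, 63)] [(-55.0, 80, 146), (-43.5, 157, 208), (-29.0, 206, 143), (-25.0, 155, 218), (-11.0, 214, 151), (-7.0, 143, 213), (7.5, 211, 140), (11.0, 138, 208), (25.5, 218, 134), (44.0, 155, 129), (46.5, 130, 102), (50.5, 102, 67)]
cols (y up) 15 [(-72.5, 159, 208), (-55.0, 207, 152), (-50.0, 157, 217), (-32.5, 209, 153), (-27.5, 145, 213), (-10.0, 213, 146), (-5.0, 148, 214), (12.5, 217, 140), (43.5, 101, 61)] [(-53.0, 74, 138), (-43.5, 151, 206), (-29.0, 209, 138), (-25.5, 139, 207), (-11.0, 213, 149), (-7.0, 142, 215), (7.5, 212, 138), (11.0, 137, 207), (25.5, 217, 133), (44.0, 155, 129), (46.0, 130, 102), (50.5, 101, 66)]
```

View pics/rect9.png

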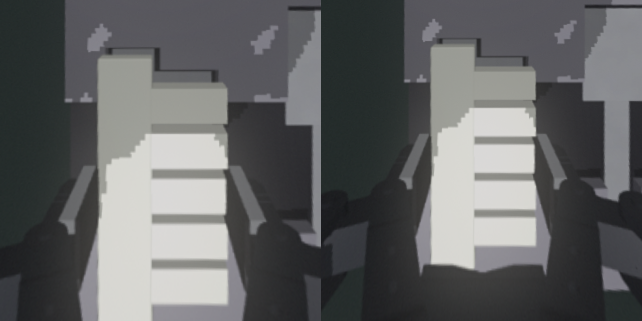

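The comb hovers over its compartment. The x alignment is good, and the comb sits about 1.4 mm too far towards +y. Correct that, settle, and check. (That was my last picture; the rest is done by numbers.)

Emit:
drive_tool --deltas '[[[-1, 0, 0, 0], [-1, 0, 0, 0], [-1, 0, 0, 0], [-1, 0, 0, 0], [-1, 0, 0, 0]]]'

```text
t: 12.83
tcp_pos: [0.5061, 0.2865, 0.036]
tool_rot: [0.73, 0.684, 0.0, 0.0]
force: [-0.0, 0.4, -1.3]
finger_gap: 0.599
gripper_force: 37.3
```

```bash
python3 - <<'E'
from h import *
s=manip.sense(); p,psi=pose(s); print(s['t'],p,psi,delta([.5068,.2862,.035],1.5037)); m,i=grab('wrist','w10')
yaw=1.5037-np.pi/2; ex=np.array([np.cos(yaw),np.sin(yaw)]); ey=np.array([-ex[1],ex[0]]); O=np.array([.5068,.2855])
def prof(a,b,z,n=401):
    L=np.linspace(0,1,n)[:,None]; q=np.array(a)+L*(np.array(b)-np.array(a)); P=np.c_[O+q[:,:1]/1e3*ex+q[:,1:]/1e3*ey,np.full(n,z)]
    uv=proj(m,P).astype(np.float32); v=cv2.remap(cv2.cvtColor(i,cv2.COLOR_RGB2GRAY),uv[:,:1],uv[:,1:],1).ravel().astype(float); v=cv2.GaussianBlur(v[None],(0,0),4)[0]; g=np.gradient(v); k=[j for j in range(2,n-2) if abs(g[j])>.7 and abs(g[j])==abs(g[max(0,j-8):j+9]).max()]
    return [(round(float((q[j]).sum()-q[0][0]*(a[0]==b[0])-q[0][1]*(a[1]==b[1])),1),'+' if g[j]>0 else '-') for j in k]
zc=p[2]+.010
print('comb x',prof((-40,38),(40,38),zc),prof((-40,-10),(40,-10),zc)); print('comb y bar',prof((-15,-70),(-15,70),zc),'teeth',prof((15,-60),(15,60),zc))
print('wall x',prof((-40,54),(40,54),.016),prof((0,40),(45,40),.016)); print('wall y',prof((-15,45),(-15,75),.016),prof((12,35),(12,65),.016))
E
```

```text
12.8333 [0.5061456  0.28648368 0.03603358] 1.5057965161711555 [-0.241  0.671  1.034  0.002]
comb x [(-27.2, '+'), (25.4, '-')] [(-36.4, '-'), (-26.8, '+'), (-5.2, '-'), (24.4, '-'), (34.4, '+'), (39.0, '-')]
comb y bar [(-53.5, '+'), (15.1, '-'), (56.7, '-')] teeth [(-53.1, '+'), (-43.8, '+'), (-29.4, '-'), (-25.5, '+'), (-11.1, '-'), (-7.2, '+'), (7.2, '-'), (11.1, '+'), (25.5, '-'), (45.6, '-'), (50.4, '-')]
wall x [(-38.2, '+'), (-32.4, '-'), (-27.0, '-'), (-24.2, '+'), (-3.2, '-'), (-0.2, '+')] [(25.5, '-'), (27.3, '+'), (29.0, '+')]
wall y [(50.2, '-'), (52.0, '-'), (55.6, '-'), (56.8, '+')] [(35.5, '-'), (38.5, '-'), (44.5, '-'), (45.6, '+')]
```

Emit:
drive_tool --deltas '[[[0, 1, 4, 0.005], [-0.3, 2, 8, 0.005], [-0.3, 2, 12, 0.005], [-0.3, 2, 15, 0.005], [-0.3, 2, 15, 0.005]]]'

```text
t: 13.3
tcp_pos: [0.5074, 0.2857, 0.0197]
tool_rot: [0.731, 0.682, -0.001, -0.0]
force: [0.5, 0.6, -1.7]
finger_gap: 0.59
gripper_force: 37.3
```

Emit:
drive_tool --deltas '[[[0, 0, 0, 0], [0, 0, 0, 0], [0, 0, 0, 0]]]'

```text
t: 13.55
tcp_pos: [0.5082, 0.2861, 0.0209]
tool_rot: [0.731, 0.682, 0.0, 0.0]
force: [-0.0, -0.7, -0.1]
finger_gap: 0.59
gripper_force: 37.3
```

Emit:
drive_tool --deltas '[[[0, 0, 2, 0], [0, 0, 4, 0], [0, 0, 6, 0], [0, 0, 8, 0], [0, 0, 9, 0]]]'

```text
t: 13.97
tcp_pos: [0.5079, 0.2859, 0.0114]
tool_rot: [0.731, 0.682, -0.0, -0.0]
force: [0.2, 0.0, -0.2]
finger_gap: 0.596
gripper_force: 37.3
```

No contact force, and the comb bottom is already below the block tops (16 mm). Continue to the floor.

Emit:
drive_tool --deltas '[[[0, 0, 1, 0], [0, 0, 2, 0], [0, 0, 3, 0], [0, 0, 4, 0], [0, 0, 4.5, 0]]]'

```text
t: 14.38
tcp_pos: [0.508, 0.286, 0.0072]
tool_rot: [0.731, 0.682, -0.0, -0.0]
force: [0.7, 0.7, -0.6]
finger_gap: 0.595
gripper_force: 37.3
```

Emit:
drive_tool --deltas '[[[0, 0, 0.5, 0], [0, 0, 1, 0], [0, 0, 1.5, 0], [0, 0, 1.5, 0]]]'

```text
t: 14.72
tcp_pos: [0.5081, 0.286, 0.0058]
tool_rot: [0.731, 0.682, 0.0, 0.0]
force: [-0.1, 0.1, -1.4]
finger_gap: 0.593
gripper_force: 37.3
```

Emit:
drive_tool --deltas '[[[0, 0, 0.5, 0], [0, 0, 1, 0], [0, 0, 1, 0], [0, 0, 1, 0]]]'

```text
t: 15.05
tcp_pos: [0.5081, 0.286, 0.0057]
tool_rot: [0.731, 0.682, 0.0, 0.0]
force: [-1.1, -0.3, 5.5]
finger_gap: 0.592
gripper_force: 38.0
```

Floor contact. Release and lift.

Emit:
drive_tool --deltas '[[[0, 0, -1, 0], [0, 0, -1, 0], [0, 0, -1, 0], [0, 0, -1, 0], [0, 0, -1, 0]]]' --jaw 66

```text
t: 15.47
tcp_pos: [0.508, 0.286, 0.0056]
tool_rot: [0.731, 0.682, -0.0, -0.0]
force: [-1.2, -0.4, 0.3]
finger_gap: 0.773
gripper_force: 0.0
```

Emit:
drive_tool --deltas '[[[0, 0, -5, 0], [0, 0, -20, 0], [0, 0, -50, 0], [0, 0, -90, 0], [0, 0, -120, 0]]]'

```text
t: 15.88
tcp_pos: [0.5083, 0.2861, 0.1279]
tool_rot: [0.731, 0.682, 0.0, 0.0]
force: [1.2, 0.4, 0.1]
finger_gap: 0.774
gripper_force: 0.0
```

Emit:
drive_tool --deltas '[[[-38, 0, 0, 0], [-76, 0, 0, 0], [-85, 0, 0, 0], [-85, 0, 0, 0], [-85, 0, 0, 0]]]'

```text
t: 16.3
tcp_pos: [0.5024, 0.2011, 0.126]
tool_rot: [0.732, 0.681, 0.0, -0.0]
force: [0.2, 0.5, -0.5]
finger_gap: 0.776
gripper_force: 0.0
```

```bash
cat > flr.py <<'E'
from h import *
np.set_printoptions(precision=4,suppress=True)
s=manip.sense(); p,psi=pose(s); print(s['t'],p,psi); m,i=grab('wrist','w11')
b=min(blobs(white(i,165),1500),key=lambda b:np.hypot(*(b[2]-proj(m,[[.5078,.2855,.016]])[0])))
c=max(cv2.findContours(b[0].astype(np.uint8),0,1)[0],key=cv2.contourArea)[:,0]; R=cv2.minAreaRect(plane(m,c,.016)[:,:2].astype(np.float32)); print(b[1:],R)
# grey-level around: bar ends
t,j=grab('top','t11')
for b in blobs(white(j,120),60):
    P=plane(t,b[2],.016)[0]
    if .4<P[0]<.66 and -.15<P[1]<.4: print('top',b[1],b[2],P[:2],cv2.minAreaRect(plane(t,np.argwhere(b[0])[:,::-1],.016)[:,:2].astype(np.float32)))
E
python3 flr.py
```

```text
16.3 [0.5024 0.2011 0.126 ] 1.498839133349207
(np.int32(7772), array([249.4812,  76.7765])) ((0.49789270758628845, 0.29961225390434265), (0.1365521252155304, 0.07421603798866272), 87.39026641845703)
top 483 [110.9089 158.4161] [0.5705 0.3733] ((0.5684333443641663, 0.36382558941841125), (0.13667094707489014, 0.06507235020399094), 39.72710418701172)
top 1151 [165.8228 174.0599] [0.5366 0.2123] ((0.5409256219863892, 0.21817472577095032), (0.06722796708345413, 0.17566972970962524), 85.80374908447266)
top 159 [212.1572 162.6038] [0.5798 0.086 ] ((0.579919159412384, 0.08592066913843155), (0.038658980280160904, 0.0392003059387207), 69.70841217041016)
top 644 [247.4643 217.3758] [ 0.4315 -0.0259] ((0.42864930629730225, -0.04152403771877289), (0.15284118056297302, 0.047547128051519394), 80.23237609863281)
```

```bash
cat > col.py <<'E'
from h import *
np.set_printoptions(precision=4,suppress=True)
def meas(m,i,P,z,amin=200,v=90):
    k=(i.max(2)>v)&(i[...,0].astype(int)-i[...,2]>=2)&(i[...,0].astype(int)-i[...,2]<60)
    b=min(blobs(cv2.morphologyEx(k.astype(np.uint8),cv2.MORPH_OPEN,np.ones((3,3))),amin),key=lambda b:np.hypot(*(b[2]-proj(m,[P])[0])))
    c=max(cv2.findContours(b[0].astype(np.uint8),0,1)[0],key=cv2.contourArea)[:,0]
    return b[1],b[2],c,cv2.minAreaRect(plane(m,c,z)[:,:2].astype(np.float32))
E
python3 - <<'E'
from col import *
m=cam('wrist'); i=cv2.imread('pics/w11.png')[...,::-1].copy()
u=proj(m,[[.5078,.2855,.016],[.56,.35,.016],[.49,.3,.016],[.55,.28,.006]]).astype(int); print([i[y,x].tolist() for x,y in u if 0<=y<384])
for z in (.012,.016,.02): print(z,*meas(m,i,[.5078,.2855,.016],z)[::3])
E
```

```text
[[255, 255, 255], [140, 138, 146], [216, 218, 211], [102, 102, 101]]
0.012 3484 ((0.505861222743988, 0.29728376865386963), (0.09001190960407257, 0.05995792895555496), 77.25679779052734)
0.016 3484 ((0.5058859586715698, 0.2970350980758667), (0.08861606568098068, 0.05902818217873573), 77.25679779052734)
0.02 3484 ((0.5059106945991516, 0.29678642749786377), (0.08722022920846939, 0.058098360896110535), 77.25679779052734)
```

```bash
sed -i 's/    b=min(blobs(cv2/    k|=(i.min(2)>185)\n    b=min(blobs(cv2/' col.py
python3 - <<'E'
from col import *
m=cam('wrist'); i=cv2.imread('pics/w11.png')[...,::-1].copy()
for z in (.012,.016,.02): print(z,*meas(m,i,[.5078,.2855,.016],z)[::3])
b=meas(m,i,[.5078,.2855,.016],.016); print(b[2].min(0),b[2].max(0))
t,j=cam('top'),cv2.imread('pics/t11.png')[...,::-1].copy()
print('cap',meas(t,j,[.583,.086,.014],.014,40)[::3])
sp=meas(t,j,[.4333,-.0247,.005],.005,100); print('spat',sp[::3])
# spatula: blade/handle split
for z in(.005,.014): print(cv2.minAreaRect(plane(t,sp[2],z)[:,:2].astype(np.float32)))
q=plane(t,sp[2],.010)[:,:2]; c,d=q.mean(0),cv2.fitLine(q.astype(np.float32),2,0,.01,.01).ravel(); print(d, np.degrees(np.arctan2(d[1],d[0])))
E
```

```text
0.012 7600 ((0.5071170330047607, 0.2863199710845947), (0.11320137977600098, 0.0750412717461586), 84.55255889892578)
0.016 7600 ((0.5071223974227905, 0.286241352558136), (0.11144595593214035, 0.07387757301330566), 84.5525131225586)
0.02 7600 ((0.507127583026886, 0.286162793636322), (0.10969048738479614, 0.07271389663219452), 84.55265808105469)
[213  25] [300 153]
cap (np.int32(165), ((0.5807341933250427, 0.08678514510393143), (0.038461834192276, 0.039942894130945206), 4.327152729034424))
spat (np.int32(655), ((0.4308674931526184, -0.04129350185394287), (0.1547597199678421, 0.048954077064991), 81.14178466796875))
((0.4308674931526184, -0.04129350185394287), (0.1547597199678421, 0.048954077064991), 81.14178466796875)
((0.4295324981212616, -0.04142046719789505), (0.15334144234657288, 0.04850545898079872), 81.1417465209961)
[ 0.1631  0.9866  0.4306 -0.036 ] 80.61261
```

Comb measured lying in its compartment (length 111 mm at z 0.016, centred at y 0.286). The cap has not moved. Next the spatula, at about (0.431,-0.041) with yaw ≈81°.

Emit:
drive_tool --deltas '[[[-36, -8, 0, 0.02], [-72, -16, 0, 0.04], [-108, -24, 0, 0.06], [-144, -32, 0, 0.08], [-180, -40, 0, 0.085]]]' --jaw 40

```text
t: 16.82
tcp_pos: [0.4496, 0.0244, 0.1256]
tool_rot: [0.759, 0.651, 0.0, 0.0]
force: [0.7, -0.7, -0.2]
finger_gap: 0.473
gripper_force: 0.0
```

Emit:
drive_tool --deltas '[[[-36, -5, 0, 0], [-66, -8, 0, 0], [-66, -8, 0, 0], [-66, -8, 0, 0], [-66, -8, 0, 0]]]'

```text
t: 17.23
tcp_pos: [0.4321, -0.0387, 0.1257]
tool_rot: [0.76, 0.65, 0.0, -0.0]
force: [-0.1, 0.6, -0.2]
finger_gap: 0.468
gripper_force: 0.0
```

```bash
cat > sp.py <<'E'
from col import *
def sp():
    s=manip.sense(); p,psi=pose(s); print(s['t'],p,psi); m,i=grab('wrist','sp%03d'%int(s['t']*10))
    a,c0,c,R=meas(m,i,[.431,-.041,.01],.005,500); print(a,c0,R,c.min(0),c.max(0))
    # split along the long axis; blade cast to z=5 mm, handle to 14 mm
    q=plane(m,c,.005)[:,:2]; d=cv2.fitLine(q.astype(np.float32),2,0,.01,.01).ravel()[:2]; d*=np.sign(d[1]); o=np.array(R[0])
    l=(q-o)@d; print('span',l.min(),l.max())
    full=plane(m,np.argwhere(cv2.drawContours(np.zeros(i.shape[:2],np.uint8),[c],-1,1,-1))[:,::-1],.005)[:,:2]; L=(full-o)@d
    B=full[(L>.025)]; R2=cv2.minAreaRect(B.astype(np.float32)); print('blade',R2)
    f2=plane(m,np.argwhere(cv2.drawContours(np.zeros(i.shape[:2],np.uint8),[c],-1,1,-1))[:,::-1],.014)[:,:2]; H=f2[(L<.0)]; R3=cv2.minAreaRect(H.astype(np.float32)); print('handle z14',R3)
    ends=[]
    for lo,hi in((-.07,-.055),(-.02,-.005)): ends.append(f2[(L>lo)&(L<hi)].mean(0))
    e=ends[1]-ends[0]; print('handle axis',ends,np.arctan2(e[1],e[0]))
    return m,i,c
if __name__=='__main__': sp()
E
python3 sp.py
```

```text
17.2333 [ 0.4321 -0.0387  0.1257] 1.416289428898721
5458 [259.9287 160.5322] ((0.432632178068161, -0.043322160840034485), (0.15890833735466003, 0.04937417805194855), 80.28240203857422) [233 100] [288 259]
span -0.07946249589069189 0.07949986401824605
blade ((0.44148990511894226, 0.00816807709634304), (0.05449752137064934, 0.0493277870118618), 80.08759307861328)
handle z14 ((0.42558327317237854, -0.07810162007808685), (0.07691927254199982, 0.019767893478274345), 77.94100189208984)
handle axis [array([ 0.4221, -0.1001]), array([ 0.4304, -0.052 ])] 1.4004058702044127
```

Emit:
drive_tool --deltas '[[[-1, 0, 20, 0.016], [-2, 0.5, 40, 0.016], [-2, 0.5, 60, 0.016], [-2, 0.5, 60, 0.016], [-2, 0.5, 60, 0.016]]]'

```text
t: 17.7
tcp_pos: [0.4314, -0.04, 0.0652]
tool_rot: [0.764, 0.645, -0.001, -0.001]
force: [-0.7, 0.3, 1.1]
finger_gap: 0.471
gripper_force: 0.0
```

```bash
python3 - <<'E'
from sp import *
m1=cam('wrist'); 
m,i,c=sp(); t=cam('top'); j=cv2.imread('pics/t11.png')[...,::-1].copy(); q=meas(t,j,[.4333,-.0247,.005],.005,100)[2]
f=lambda c,k:c[c[:,k[0]].argsort()[::k[1]][:6]].mean(0)
# blade end (wrist: top of picture; top view: left) and handle end
e=lambda m,c,z:(lambda P:[c[P[:,1].argsort()[-8:]].mean(0),c[P[:,1].argsort()[:8]].mean(0)])(plane(m,c,z))
for a,b in zip(e(m,c,.01),e(t,q,.01)): print('end',tri(m,a,t,b))
print(delta([.4324,-.041,.003],1.400))
E
```

```text
17.7 [ 0.4314 -0.04    0.0652] 1.4024304421917093
7886 [260.7582 174.06  ] ((0.4320835471153259, -0.04511004686355591), (0.1576148271560669, 0.04486779868602753), 80.29435729980469) [229 103] [294 295]
span -0.07884950337367963 0.07890171628019252
blade ((0.44087645411491394, 0.00628838874399662), (0.0533154159784317, 0.04487567022442818), 80.30924224853516)
handle z14 ((0.4258100688457489, -0.07852093875408173), (0.07537760585546494, 0.016694385558366776), 79.90123748779297)
handle axis [array([ 0.4223, -0.1002]), array([ 0.4302, -0.0533])] 1.4023463520874513
end (array([0.4285, 0.0348, 0.0256]), np.float64(0.0023876908986773028))
end (array([ 0.4214, -0.1162,  0.0125]), np.float64(0.005701832931196283))
[-0.503  0.596 62.911  0.002]
```

Emit:
drive_tool --deltas '[[[-1, 0.3, 20, 0.002], [-2, 0.5, 40, 0.002], [-2, 0.5, 52, 0.002], [-2, 0.5, 58, 0.002], [-2, 0.5, 62, 0.002]]]'

```text
t: 18.17
tcp_pos: [0.4325, -0.0434, 0.0041]
tool_rot: [0.765, 0.644, 0.0, 0.0]
force: [-0.2, 0.5, 0.1]
finger_gap: 0.471
gripper_force: 0.0
```

Emit:
drive_tool --deltas '[[[0, 0, 0, 0], [0, 0, 0, 0], [0, 0, 0, 0], [0, 0, 0, 0], [0, 0, 0, 0]]]' --jaw 4 --force 40

```text
t: 18.58
tcp_pos: [0.4324, -0.0437, 0.0047]
tool_rot: [0.766, 0.643, 0.0, 0.001]
force: [1.1, 1.4, 6.7]
finger_gap: 0.171
gripper_force: 40.4
```

Emit:
drive_tool --deltas '[[[0, 0, 0, 0], [0, 0, 0, 0], [0, 0, 0, 0]]]'

```text
t: 18.83
tcp_pos: [0.4324, -0.0437, 0.0047]
tool_rot: [0.766, 0.643, 0.001, 0.001]
force: [0.8, 1.2, 6.7]
finger_gap: 0.173
gripper_force: 40.4
```

Emit:
drive_tool --deltas '[[[0, 0, -10, 0], [0, 0, -35, 0], [0, 0, -70, 0], [4, 1, -95, 0], [24, 7, -100, 0]]]'

```text
t: 19.25
tcp_pos: [0.444, -0.0228, 0.1073]
tool_rot: [0.766, 0.642, 0.001, 0.003]
force: [0.2, 1.0, -0.9]
finger_gap: 0.173
gripper_force: 39.6
```

Emit:
drive_tool --deltas '[[[32, 10, 0, 0], [68, 20, 0, 0], [104, 31, 0, 0], [140, 42, 0, 0], [176, 53, 0, 0]]]'

```text
t: 19.67
tcp_pos: [0.5256, 0.1447, 0.1041]
tool_rot: [0.766, 0.643, -0.0, 0.0]
force: [1.4, -0.2, 0.0]
finger_gap: 0.174
gripper_force: 39.6
```

Emit:
drive_tool --deltas '[[[36, 11, 0, -0.02], [72, 22, 0, -0.05], [108, 33, 0, -0.08], [132, 40, 0, -0.103], [144, 44, 0, -0.103]]]'

```text
t: 20.08
tcp_pos: [0.5947, 0.2809, 0.104]
tool_rot: [0.73, 0.683, 0.001, 0.0]
force: [-0.0, -0.4, -0.0]
finger_gap: 0.173
gripper_force: 39.6
```

Emit:
drive_tool --deltas '[[[0, 0, 15, 0], [0, 0, 30, 0], [0, 0, 45, 0], [0, 0, 45, 0], [0, 0, 45, 0]]]'

```text
t: 20.5
tcp_pos: [0.5924, 0.277, 0.0579]
tool_rot: [0.731, 0.682, -0.001, -0.001]
force: [-0.3, 0.7, -0.4]
finger_gap: 0.172
gripper_force: 39.6
```

Emit:
drive_tool --deltas '[[[0, 0, 0, 0], [0, 0, 0, 0]]]'

```text
t: 20.67
tcp_pos: [0.5943, 0.2774, 0.06]
tool_rot: [0.731, 0.682, 0.001, 0.0]
force: [0.1, -0.1, -1.2]
finger_gap: 0.171
gripper_force: 39.6
```

```bash
cat > fit.py <<'E'
from h import *
s=manip.sense(); p,psi=pose(s); print(s['t'],p,psi,s['finger_gap'],delta([.5944,.2772,.030],1.501)); m,i=grab('wrist','fit%03d'%int(s['t']*10))
yaw=1.5037-np.pi/2; ex=np.array([np.cos(yaw),np.sin(yaw)]); ey=np.array([-ex[1],ex[0]]); O=np.array([.5946,.2794])
def prof(ax,at,lo,hi,z):
    l=np.arange(lo,hi,.25); x,y=(l,np.full_like(l,at)) if ax=='x' else (np.full_like(l,at),l); n=len(l)
    P=np.c_[O+x[:,None]/1e3*ex+y[:,None]/1e3*ey,np.full(n,z)]
    uv=proj(m,P).astype(np.float32); v=cv2.remap(cv2.cvtColor(i,cv2.COLOR_RGB2GRAY),uv[:,:1],uv[:,1:],1).ravel().astype(float); v=cv2.GaussianBlur(v[None],(0,0),3)[0]; g=np.gradient(v)
    return [(float(l[j]),round(g[j],1)) for j in range(2,n-2) if abs(g[j])>1 and abs(g[j])==abs(g[max(0,j-6):j+7]).max()]
if __name__=='__main__':
    zb=p[2]-.0047+.005; zh=zb+.009
    for y in(68,58,45,35): print('blade x @',y,prof('x',y,-35,35,zb),'| walls',prof('x',y,-35,35,.016))
    for y in(-25,-45,-60): print('handle x @',y,prof('x',y,-25,25,zh),'| walls',prof('x',y,-25,25,.016))
    for x in(-12,0,12): print('blade y @',x,prof('y',x,55,95,zb),'| walls',prof('y',x,55,95,.016))
    print('handle y',prof('y',0,-95,-55,zh),prof('y',3,-95,-55,.016))
E
python3 fit.py
```

```text
20.6667 [0.59429362 0.27741821 0.05998122] 1.5005833547803942 0.17076502090432272 [-0.21   0.121 29.981 -0.   ]
blade x @ 68 [(-22.0, np.float64(7.3)), (21.75, np.float64(-7.9)), (31.25, np.float64(-6.1))] | walls [(-28.75, np.float64(7.4)), (28.5, np.float64(-7.7))]
blade x @ 58 [(-32.0, np.float64(-4.9)), (-22.25, np.float64(7.1)), (21.75, np.float64(-7.8)), (31.25, np.float64(-5.8))] | walls [(-28.75, np.float64(6.9)), (28.5, np.float64(-7.1))]
blade x @ 45 [(-21.75, np.float64(2.7)), (21.5, np.float64(-2.8)), (31.5, np.float64(-9.6))] | walls [(-33.75, np.float64(-1.9)), (-28.75, np.float64(7.2)), (28.5, np.float64(-7.4))]
blade x @ 35 [(-22.25, np.float64(10.3)), (21.75, np.float64(-11.1))] | walls [(-28.25, np.float64(2.8)), (28.25, np.float64(-2.6))]
handle x @ -25 [(-8.5, np.float64(15.1)), (7.25, np.float64(-14.7)), (11.0, np.float64(-2.7))] | walls [(-21.25, np.float64(5.8)), (-13.75, np.float64(-5.8)), (-10.5, np.float64(9.9)), (10.0, np.float64(-15.0)), (13.0, np.float64(5.5)), (20.5, np.float64(-5.4))]
handle x @ -45 [(-13.25, np.float64(10.7)), (-8.0, np.float64(7.5)), (6.75, np.float64(-7.5)), (12.25, np.float64(-9.7))] | walls [(-23.75, np.float64(2.5)), (-16.5, np.float64(-6.8)), (-10.75, np.float64(16.5)), (10.0, np.float64(-15.3)), (15.5, np.float64(6.8)), (23.5, np.float64(-4.1))]
handle x @ -60 [(-3.25, np.float64(10.8)), (1.75, np.float64(-9.4))] | walls [(-11.5, np.float64(14.7)), (10.5, np.float64(-14.6)), (15.5, np.float64(-2.2))]
blade y @ -12 [(75.25, np.float64(-12.7)), (92.5, np.float64(-6.6))] | walls [(74.75, np.float64(-11.7)), (77.25, np.float64(5.2))]
blade y @ 0 [(75.25, np.float64(-12.6)), (92.25, np.float64(-6.6))] | walls [(74.75, np.float64(-11.6)), (77.25, np.float64(5.4))]
blade y @ 12 [(75.25, np.float64(-12.9)), (92.5, np.float64(-6.6))] | walls [(74.5, np.float64(-12.1)), (77.25, np.float64(5.5))]
handle y [(-60.75, np.float64(18.1))] []
```

Emit:
drive_tool --deltas '[[[0, 0, 12, 0], [-0.5, 0, 24, 0], [-0.5, 0, 32, 0], [-0.5, 0, 32, 0], [-0.5, 0, 32, 0]]]'

```text
t: 21.13
tcp_pos: [0.5926, 0.2765, 0.0254]
tool_rot: [0.731, 0.682, -0.001, -0.001]
force: [0.1, -0.0, -0.7]
finger_gap: 0.17
gripper_force: 39.6
```

Emit:
drive_tool --deltas '[[[0, 0, 0, 0], [0, 0, 0, 0]]]'

```text
t: 21.3
tcp_pos: [0.5939, 0.277, 0.027]
tool_rot: [0.731, 0.682, 0.0, 0.0]
force: [0.7, -0.5, -0.1]
finger_gap: 0.175
gripper_force: 39.6
```

```bash
python3 fit.py
```

```text
21.3 [0.59387216 0.27695437 0.02703602] 1.5007749951097418 0.1745278475379824 [ 0.282  0.509 -2.964 -0.   ]
blade x @ 68 [(-33.5, np.float64(-2.6)), (-22.5, np.float64(8.5)), (21.25, np.float64(-10.7))] | walls [(-24.25, np.float64(8.7)), (23.0, np.float64(-10.8))]
blade x @ 58 [(-22.5, np.float64(7.9)), (21.25, np.float64(-10.6))] | walls [(-24.25, np.float64(8.2)), (23.0, np.float64(-10.3))]
blade x @ 45 [(-22.5, np.float64(8.1)), (21.25, np.float64(-10.0))] | walls [(-24.25, np.float64(8.1)), (23.0, np.float64(-10.7))]
blade x @ 35 [(-22.0, np.float64(12.3)), (-17.25, np.float64(-6.9)), (21.25, np.float64(-10.0))] | walls [(-24.5, np.float64(15.2)), (-20.75, np.float64(-7.3)), (23.0, np.float64(-10.3))]
handle x @ -25 [(-8.75, np.float64(16.3)), (6.75, np.float64(-16.7)), (10.5, np.float64(-2.6))] | walls [(-18.75, np.float64(6.0)), (-14.0, np.float64(-8.0)), (-9.5, np.float64(17.7)), (7.75, np.float64(-16.4)), (11.75, np.float64(10.4)), (17.25, np.float64(-6.1))]
handle x @ -45 [(-13.75, np.float64(10.8)), (-8.5, np.float64(10.0)), (6.75, np.float64(-15.0)), (11.75, np.float64(-9.6))] | walls [(-13.5, np.float64(1.6)), (-10.0, np.float64(14.9)), (8.0, np.float64(-16.4)), (12.25, np.float64(-2.4))]
handle x @ -60 [(-6.5, np.float64(6.0)), (5.75, np.float64(-6.8))] | walls [(-15.25, np.float64(10.4)), (-9.75, np.float64(9.8)), (8.0, np.float64(-14.4)), (10.5, np.float64(7.6)), (13.25, np.float64(-9.6))]
blade y @ -12 [(74.75, np.float64(-12.8))] | walls [(74.5, np.float64(-12.5)), (77.25, np.float64(5.6))]
blade y @ 0 [(74.75, np.float64(-12.4))] | walls [(74.75, np.float64(-12.1)), (77.25, np.float64(5.5))]
blade y @ 12 [(74.75, np.float64(-12.8))] | walls [(74.75, np.float64(-12.6)), (77.25, np.float64(5.8))]
handle y [(-61.25, np.float64(17.9))] [(-81.0, np.float64(16.8))]
```

Emit:
drive_tool --deltas '[[[0, 0.7, 2, 0], [0, 0.7, 5, 0], [0, 0.7, 8, 0], [0, 0.7, 11, 0], [0, 0.7, 13, 0]]]'

```text
t: 21.77
tcp_pos: [0.5939, 0.2767, 0.0133]
tool_rot: [0.731, 0.682, -0.0, -0.0]
force: [-0.0, -0.7, -0.2]
finger_gap: 0.175
gripper_force: 39.6
```

Emit:
drive_tool --deltas '[[[0, 0, 0.5, 0], [0, 0, 1, 0], [0, 0, 2, 0], [0, 0, 3, 0], [0, 0, 3, 0]]]'

```text
t: 22.18
tcp_pos: [0.5943, 0.2768, 0.0108]
tool_rot: [0.731, 0.682, 0.0, 0.0]
force: [-0.9, 0.4, -1.1]
finger_gap: 0.169
gripper_force: 39.6
```

Emit:
drive_tool --deltas '[[[0, 0, 0.5, 0], [0, 0, 1, 0], [0, 0, 1.2, 0], [0, 0, 1.2, 0]]]'

```text
t: 22.52
tcp_pos: [0.5943, 0.2768, 0.0107]
tool_rot: [0.731, 0.682, 0.0, 0.0]
force: [-0.8, -0.7, 5.6]
finger_gap: 0.173
gripper_force: 40.3
```

Floor contact at the expected height. Release, lift, back off and check.

Emit:
drive_tool --deltas '[[[0, 0, -1, 0], [0, 0, -1, 0], [0, 0, -1, 0], [0, 0, -1, 0], [0, 0, -1, 0]]]' --jaw 36

```text
t: 22.93
tcp_pos: [0.5941, 0.2768, 0.0104]
tool_rot: [0.731, 0.682, -0.0, -0.0]
force: [-0.4, 0.3, -0.3]
finger_gap: 0.42
gripper_force: 0.0
```

Emit:
drive_tool --deltas '[[[0, 0, -5, 0], [0, 0, -20, 0], [0, 0, -50, 0], [0, 0, -90, 0], [0, 0, -130, 0]]]'

```text
t: 23.35
tcp_pos: [0.5932, 0.2765, 0.141]
tool_rot: [0.731, 0.682, -0.001, -0.001]
force: [0.5, 0.4, 0.2]
finger_gap: 0.425
gripper_force: 0.0
```

Emit:
drive_tool --deltas '[[[-38, -10, 0, 0], [-76, -20, 0, 0], [-100, -40, 0, 0], [-100, -40, 0, 0], [-100, -40, 0, 0]]]'

```text
t: 23.77
tcp_pos: [0.5461, 0.1787, 0.141]
tool_rot: [0.732, 0.681, -0.0, -0.0]
force: [0.9, -0.1, 0.2]
finger_gap: 0.424
gripper_force: 0.0
```

Emit:
drive_tool --deltas '[[[0, 0, 0, 0], [0, 0, 0, 0], [0, 0, 0, 0]]]'

```text
t: 24.02
tcp_pos: [0.5483, 0.1807, 0.1407]
tool_rot: [0.731, 0.682, 0.001, 0.0]
force: [0.1, -0.6, 0.0]
finger_gap: 0.421
gripper_force: 0.0
```

```bash
python3 - <<'E'
from col import *
s=manip.sense(); p,psi=pose(s); print(s['t'],p,psi); m,i=grab('wrist','end')
for nm,P,zs in(('comb',[.5078,.2852,.016],(.013,.016,.019)),('spat',[.5946,.2794,.014],(.011,.02))):
    for z in zs:
        a,c0,c,R=meas(m,i,P,z,500); print(nm,z,a,R,c.min(0),c.max(0))
import fit
E
```

```text
24.0167 [0.5483 0.1807 0.1407] 1.5018933577560527
comb 0.013 13733 ((0.5203046202659607, 0.26044756174087524), (0.1157989650964737, 0.17611205577850342), 10.146367073059082) [159  13] [301 175]
comb 0.016 13733 ((0.5206670165061951, 0.26044148206710815), (0.11452113091945648, 0.1741686314344406), 10.1463623046875) [159  13] [301 175]
comb 0.019 13733 ((0.5210294723510742, 0.2604353427886963), (0.11324325948953629, 0.1722251921892166), 10.146350860595703) [159  13] [301 175]
spat 0.011 4728 ((0.5944822430610657, 0.27630388736724854), (0.14860250055789948, 0.04506302997469902), 86.13721466064453) [277   0] [326 154]
spat 0.02 4728 ((0.5931239724159241, 0.27576449513435364), (0.1437186598777771, 0.04358212277293205), 86.1375503540039) [277   0] [326 154]
24.0667 [0.5481 0.1807 0.1406] 1.5019984582511527 0.42576930887384906 [ 99.435  39.579 110.555   0.001]
```

```bash
python3 - <<'E'
import fit; from fit import *
fit.O=np.array([.5078,.2852])
for y in(40,20,0,-20,-36): print('comb x @',y,[e for e in prof('x',y,-40,40,.016)])
for x in(-15,8,18): print('comb y @',x,prof('y',x,-65,65,.016))
fit.O=np.array([.5946,.2794])
for y in(60,40): print('blade x',prof('x',y,-32,32,.011))
for y in(-25,-50,-65): print('handle x',prof('x',y,-20,20,.02))
print('handle y',prof('y',0,-95,-55,.02),'blade y',prof('y',8,60,90,.011))
E
```

```text
24.1167 [0.5478559  0.18063899 0.14046857] 1.5019491647536767 0.41871816597226086 [9.95340e+01 3.97910e+01 1.10469e+02 1.00000e-03]
comb x @ 40 [(-29.0, np.float64(-5.9)), (-26.25, np.float64(13.1)), (4.5, np.float64(-4.1)), (15.5, np.float64(2.9)), (26.0, np.float64(-11.7)), (30.0, np.float64(-4.1))]
comb x @ 20 [(-26.5, np.float64(14.2)), (4.25, np.float64(-4.0)), (26.5, np.float64(-10.2))]
comb x @ 0 [(-26.25, np.float64(13.8)), (10.25, np.float64(-3.9)), (26.25, np.float64(-10.5))]
comb x @ -20 [(-26.5, np.float64(13.4)), (26.25, np.float64(-13.6))]
comb x @ -36 [(-26.5, np.float64(11.8)), (26.0, np.float64(-11.8)), (36.5, np.float64(-4.6))]
comb y @ -15 [(-57.0, np.float64(-6.8)), (-54.5, np.float64(13.9)), (55.75, np.float64(-10.6))]
comb y @ 8 [(-46.0, np.float64(-6.7)), (-42.75, np.float64(14.5)), (-27.75, np.float64(-13.6)), (-24.75, np.float64(12.3)), (-9.75, np.float64(-12.8)), (-6.75, np.float64(11.0)), (2.25, np.float64(-1.1)), (7.75, np.float64(-8.9)), (12.0, np.float64(5.7)), (26.25, np.float64(-8.1)), (30.0, np.float64(5.8)), (44.25, np.float64(-11.7))]
comb y @ 18 [(
[... 166 characters left out ...]
-6.5, np.float64(7.3)), (8.0, np.float64(-9.2)), (11.75, np.float64(6.3)), (25.75, np.float64(-8.5)), (30.0, np.float64(6.1)), (36.25, np.float64(4.6)), (44.25, np.float64(-11.2))]
blade x [(-22.0, np.float64(12.3)), (22.0, np.float64(-13.6)), (26.0, np.float64(6.6))]
blade x [(-22.25, np.float64(11.8)), (22.0, np.float64(-14.7)), (25.5, np.float64(5.2)), (28.75, np.float64(4.1))]
handle x [(-9.0, np.float64(7.8)), (7.75, np.float64(-15.1))]
handle x [(-11.25, np.float64(-7.3)), (-8.75, np.float64(11.9)), (7.5, np.float64(-14.7))]
handle x [(-11.25, np.float64(-6.0)), (-8.5, np.float64(11.4)), (7.5, np.float64(-14.7))]
handle y [(-75.5, np.float64(10.7))] blade y [(70.25, np.float64(-25.9))]
```

Both are seated: comb 52.6 × 110.3 mm at z 0.016 between its walls, spatula 44 mm blade and 16.5 mm handle, centred and square.

```bash
python3 -c "
from station import manip
print(manip.sign_off())"
```

```text
the job is handed in; nothing more can be done
None
```

The long comb was laid and released on the pad, then put in its tray compartment, and the spatula lies in the other, blade at the wide end; I signed off at about 24 s, but viewed 11 pictures against the limit of 10.

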